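Take down the bench stack and set each piece on its own rest

TASK

Take the stack of bench containers apart from the top, one piece at a time, and set each piece upright and centred on the cork floor of the rest made for it: the oil cup on the small round rest, the pot on the medium round rest, the little carton on the oblong rest (long side along the rest's long side), and the tin on the large round rest. Do not tip any piece over, leave the loupe and the oil bottle where they stand, and leave everything released and at rest.

Things in the scene. Friction and masses are not known exactly. Their poses are not given: they have to be found in the camera images.
- oil_cup: Small dark turned oil cup with a little red-brown bowl in its top, round, 28 mm diameter, 13 mm high; the topmost piece of the stack. Origin at the centre of its underside, z up. 40 g, varying by 25 percent.
- pot: White round snap pot with a fixed lid, 40 mm across at the lid (38 mm at the height of a grip), 21 mm high, flat on top; second from the top, under the oil cup. Origin at the centre of its underside, z up. About 12 g. Rigid.
- carton: Small plain black carton, closed and rigid, 50 mm (its x) by 34 mm (its y), 18 mm high; third from the top, under the pot. Origin at the centre of its underside, z up. About 30 g.
- tin: Black round tin with a fixed lid, 66 mm diameter, 25 mm high (the flat that carries the carton is 24 mm up); the lowest piece of the stack, standing on a fixed plain wooden disc 74 mm across and 7 mm high, which stays where it is. Origin at the centre of its underside, z up. About 45 g.
- small_rest: Small round rest for the oil cup: outer diameter 54 mm, cork floor 46 mm diameter. Fixed to the bench. Aluminium dish with a cork floor 7 mm above the bench and a rim 4 mm thick whose top is 10 mm above the bench. Origin at its centre at bench level (z = 0, the wooden top; the flat mats on it are up to 4.5 mm thick), z up. 
- medium_rest: Medium round rest for the pot: outer diameter 68 mm, cork floor 60 mm diameter. Fixed to the bench. Aluminium dish with a cork floor 7 mm above the bench and a rim 4 mm thick whose top is 10 mm above the bench. Origin at its centre at bench level (z = 0, the wooden top; the flat mats on it are up to 4.5 mm thick), z up. 
- oblong_rest: Oblong rest for the carton: outside 88 mm (its x) by 60 mm (its y), cork floor 80 by 52 mm; either way round will do. Fixed to the bench. Aluminium dish with a cork floor 7 mm above the bench and a rim 4 mm thick whose top is 10 mm above the bench. Origin at its centre at bench level (z = 0, the wooden top; the flat mats on it are up to 4.5 mm thick), z up. 
- large_rest: Large round rest for the tin: outer diameter 96 mm, cork floor 88 mm diameter. Fixed to the bench. Aluminium dish with a cork floor 7 mm above the bench and a rim 4 mm thick whose top is 10 mm above the bench. Origin at its centre at bench level (z = 0, the wooden top; the flat mats on it are up to 4.5 mm thick), z up. 
- loupe: Black eye loupe standing loose on its wide rim, 37 mm diameter, 30 mm high; to be left alone. Origin at the centre of its underside, z up.
- oil_bottle: Brown oil bottle with black cap, 22 mm diameter, 52 mm high, standing loose on the grey mat; to be left alone. Origin at the centre of its underside, z up.
Mind the look-alikes: they are no part of the job. What is shaped like the carton but orange is not meant.

How it is judged:
By the outcome, as a careful person would: the job done as asked, in the order asked, and still so for the second after the job is handed in, with the robot touching nothing.
It also fails if it takes over 96 s, if anything falls off the work surface, if the arm or the gripper's body presses on something with over 40 N, if the wrist force passes 120 N, or if a joint passes its speed limit or range.

ROBOT

A 6-joint arm with a two-finger parallel gripper is mounted at the origin on a cart in front of the work surface, level with it; the furniture and walls round the work are solid. World frame = base frame: x ahead of the robot, y to its left, z up, the work surface at z = 0. Lengths are in m, angles in rad, forces in N, time in s.
With the tool pointing down it reaches from about 0.35 to 0.975 m from the base axis. Payload 4.9 kg.
Tool frame: the origin (TCP) lies midway between the tips of the shut fingers; the grasp point (between the pads) lies 19 mm behind it; z points along the fingers, y is the line along which they close (so a half turn about z gives the same grasp; the last joint's range is limited). The gripper opens to 85 mm and grips with 20 to 120 N. Pads are 22 mm wide; open, the fingers measure 114 mm over their backs; the gripper's body (76 mm by 85 mm) begins 54 mm behind the grasp point. The pads swing forward as they close: fully open they stand 13 mm farther back than shut.
Start: joints at [-1.41, 0.053, 1.613, -0, 1.476, -0.119], TCP at [0.173, -0.601, 0.231] pointing down, gripper open.
Joint ranges: [-3.01, 3.01], [-1.01, 2.22], [0.06, 2.58], [-1.02, 4.17], [0.09, 2.62], [-3.14, 3.14]. Speed limits (rad/s): [2.57, 2.57, 3.14, 3.14, 3.14, 3.14].

INTERFACE

Orientations are given as a rotation vector (axis times angle).
In Python, from station import ctrl, optics, job gives the robot as it stands.
- The arm moves only by the shell command python3 -m jog 'ROWS' [OPENING] [FORCE]. ROWS is JSON, a list of rows, each a list of 2 entries, a list of its own where there are three numbers: the shift along the tool's x, y, z in m, then the turn, a rotation vector about the tool's x, y, z in rad. A call has 1 to 5 rows; each row is the pose to reach, as a shift and turn from the pose commanded when the call began, along the tool's axes at that moment; what a row does not reach only later rows make up. A row lasts 1/10 s, in which the tool goes at most 50 mm and 8.59 degrees, less where a joint would pass 70% of its speed; a pose out of reach is approached as far as the arm can. A call with a gripper value outside its range is refused whole. OPENING is the opening, from 0 (shut) to 1 (fully open), set as the call begins (- or left out, the last holds). The fingers move at their own pace and stop on an object; FORCE is the grip in N (left out, the last holds). Time passes only in rows, so rows that repeat a pose let the fingers close. It gives the time, the measured TCP pose, the force, the opening and the grip force at its end, in the units of the state.
- ctrl.get_obs(): the state, without advancing time (a new reading comes with each control period).
- optics.get_image(name): name is "side" or "top" or "wrist"; returns a dict with "image" (384x512x3 uint8, blue, green, red), "fx", "fy", "cx", "cy" (pixels), "D" ([k1, k2, p1, p2, k3] as OpenCV has them; the pictures are not rectified), "rvec" (rotation vector, rad) and "tvec" (3), from world to camera coordinates, as OpenCV has them; the wrist camera has in their place "mount" (4x4, takes a point from camera to tool coordinates, whose origin is the TCP and whose axes are the flange's). Camera axes: x right, y down, z forward; pixel columns grow to the right and rows downward; lengths in m; the calibration is good to about 2 mm. A picture is of the moment at which its call begins: read the wrist's pose just before it. There is no depth.
- job.finish_job(): hands the job in; it is judged then, once.
The state is a dict: "t": time; "q": joint angles; "dq": joint speeds; "effort": joint torques, N m; "tool_pos": TCP position; "tool_rot": TCP orientation; "contact_force": force on the tool from outside, world axes, zero at the start; "wrist_torque": the same for the moment, N m; "opening": finger opening in m; "grip_force": force on a finger pad.
Only numpy, scipy, OpenCV 4.12 (cv2) and the standard library are available. Lean on these libraries where they do the work, as an engineer would, in place of code of your own. Each camera call takes 0.05 s, during which the arm holds its last target. There are 200 camera calls.

## Working session

There is one attempt and no reset: what is moved stays moved. The work goes in short steps, Python scripts to look and compute and a shell command to move; the robot and the scene stay as the last step left them, time stands still between calls to the robot, and variables do not carry over. Pictures are saved under pics/ and viewed, at most 17 in all, crops included, and the job is handed in when it is done.

```bash
ls; mkdir -p pics; cat > h.py <<'E'
import numpy as np,cv2
from station import ctrl,optics,job
from scipy.spatial.transform import Rotation as R
def grab(n,f=None):
    o=ctrl.get_obs(); d=optics.get_image(n); K=np.array([[d['fx'],0,d['cx']],[0,d['fy'],d['cy']],[0,0,1.]])
    if 'mount' in d:
        T=np.eye(4);T[:3,:3]=R.from_rotvec(o['tool_rot']).as_matrix();T[:3,3]=o['tool_pos'];C=T@np.array(d['mount'])
    else:
        W=np.eye(4);W[:3,:3]=R.from_rotvec(np.ravel(d['rvec'])).as_matrix();W[:3,3]=np.ravel(d['tvec']);C=np.linalg.inv(W)
    if f: cv2.imwrite('pics/'+f,d['image'])
    return d['image'],K,np.array(d['D'],float),C
def ray(px,z,K,D,C):
    u=cv2.undistortPoints(np.array(px,float).reshape(-1,1,2),K,D).reshape(-1,2)
    v=np.c_[u,np.ones(len(u))]@C[:3,:3].T; o=C[:3,3]
    return o+v*((z-o[2])/v[:,2])[:,None]
def proj(P,K,D,C):
    W=np.linalg.inv(C); return cv2.projectPoints(np.array(P,float).reshape(-1,3),cv2.Rodrigues(W[:3,:3])[0],W[:3,3],K,D)[0].reshape(-1,2)
E
python3 - <<'E'
from h import *
for n in('top','side','wrist'):
    im,K,D,C=grab(n); cv2.imwrite(f'pics/{n}0.png',cv2.resize(im,(800,600),interpolation=cv2.INTER_CUBIC)); print(n,K[0,0],C.round(3).tolist())
print(ctrl.get_obs())
E
```

```text
pics
top 372.0624516835741 [[-0.01, -0.989, 0.144, 0.438], [-1.0, 0.011, 0.003, -0.146], [-0.005, -0.144, -0.99, 0.925], [0.0, 0.0, 0.0, 1.0]]
side 406.7818775922291 [[-0.975, -0.139, 0.174, 0.427], [-0.223, 0.605, -0.765, 0.532], [0.0, -0.784, -0.621, 0.589], [0.0, 0.0, 0.0, 1.0]]
wrist 311.3241925318723 [[0.275, -0.924, -0.266, 0.24], [-0.961, -0.265, -0.073, -0.581], [-0.003, 0.276, -0.961, 0.373], [0.0, 0.0, 0.0, 1.0]]
{'t': 0.15, 'q': array([-1.41001361e+00,  5.32210742e-02,  1.61396935e+00,  1.59758105e-05,
        1.47598368e+00, -1.19001839e-01]), 'dq': array([-0.00069325, -0.00137026, -0.00290633, -0.00025428,  0.00133693,
        0.00146517]), 'effort': array([ 6.77841399e-04, -3.94239306e+01, -3.70721805e+01, -1.25176070e-04,
        4.64370401e-03,  7.55717451e-06]), 'tool_pos': array([ 0.17251953, -0.60022144,  0.23034112]), 'tool_rot': array([-3.10933685e+00, -4.37829633e-01,  2.69025454e-05]), 'contact_force': array([-0.1676637 ,  0.76445349, -0.53735822]), 'wrist_torque': array([ 0.00346919, -0.0488505 , -0.0267834 ]), 'grip_force': 0.0, 'opening': 0.08539421485808177}
```

View pics/top0.png

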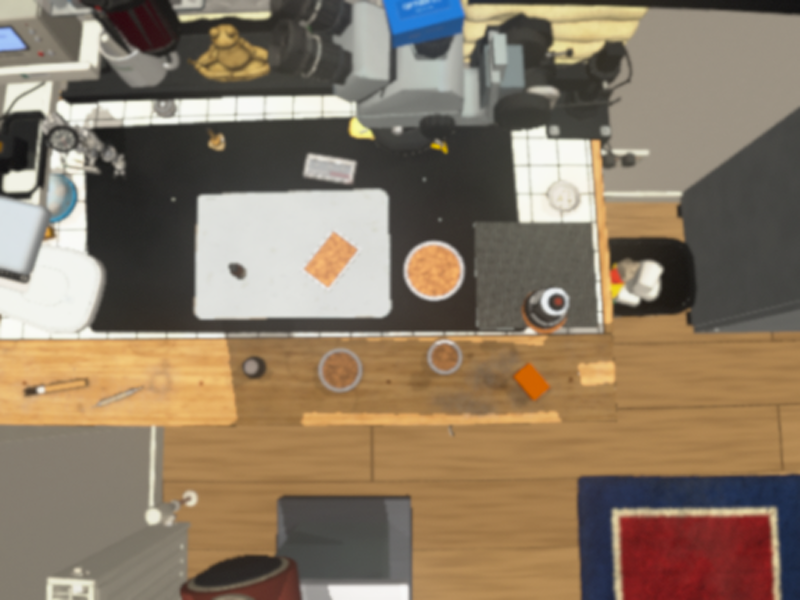

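View pics/side0.png

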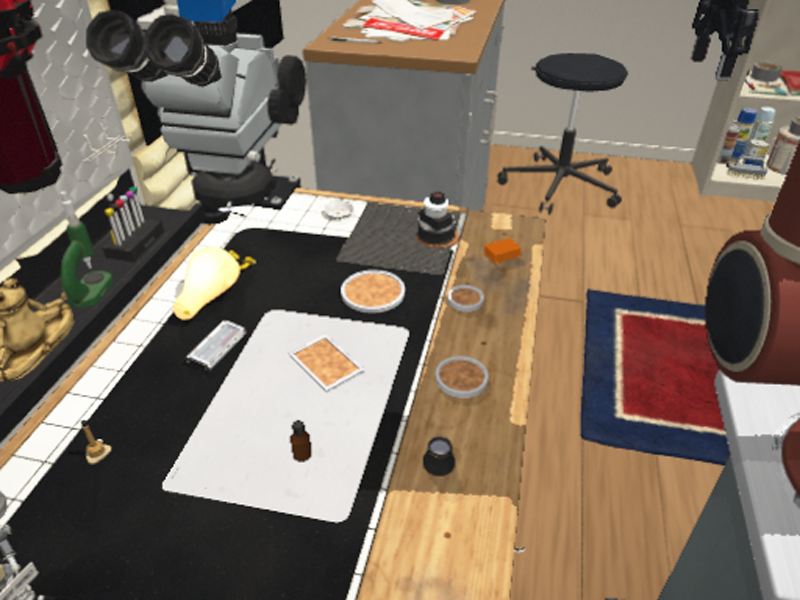

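Top view (800x600 scale): the stack is at about (548,305), with the small rest at (445,357), medium at (340,370), large at (434,270) and oblong at (331,260). The loupe is at (254,367), the bottle at (237,270) and the orange decoy at (532,381). The side view agrees. I'll measure these now.

```bash
cat > m.py <<'E'
from h import *
top=grab('top');side=grab('side')
def blob(im,seed,r,kind):
    hsv=cv2.cvtColor(im,cv2.COLOR_BGR2HSV)
    if kind=='cork': m=cv2.inRange(hsv,(2,60,60),(25,255,255))
    else: m=cv2.inRange(hsv,(0,0,150),(180,60,255))
    w=np.zeros_like(m);cv2.circle(w,tuple(int(v) for v in seed),r,255,-1);m&=w
    m=cv2.morphologyEx(m,cv2.MORPH_CLOSE,np.ones((3,3)))
    n,l,s,c=cv2.connectedComponentsWithStats(m)
    k=1+np.argmax(s[1:,4]); return max(cv2.findContours((l==k).astype(np.uint8),0,1)[0],key=len).reshape(-1,2)
s=1/1.5625
for n,tp,sp,rt,rs in (('small',(445,357),(466,298),10,10),('medium',(340,370),(462,377),13,17),('large',(434,270),(373,291),21,24),('oblong',(331,260),(326,362),22,28)):
    for nm,v,p,r in (('top',top,tp,rt),('side',side,sp,rs)):
        c=blob(v[0],np.array(p)*s,r,'cork'); P=ray(c,0.007,*v[1:])[:,:2].astype(np.float32)
        e=cv2.minAreaRect(P); print(n,nm,'ctr',np.round(e[0],4),'size',np.round(e[1],4),'ang',round(e[2],1),'circ',np.round(cv2.minEnclosingCircle(P)[0],4))
for nm,(im,*_),a in (('top',top,(310,150,390,260)),('side',side,(255,110,305,165))):
    c=im[a[1]:a[3],a[0]:a[2]] ; cv2.imwrite(f'pics/st_{nm}.png',cv2.resize(c,None,fx=8 if nm=='side' else 5,fy=8 if nm=='side' else 5,interpolation=cv2.INTER_CUBIC))
a=cv2.imread('pics/st_top.png');b=cv2.imread('pics/st_side.png')
h=600;x=np.zeros((600,800,3),np.uint8);x[:550,:400]=a;x[:440,400:800]=b;cv2.imwrite('pics/st.png',x)
E
python3 m.py
```

```text
small top ctr [ 0.4961 -0.221 ] size [0.042 0.042] ang 88.9 circ [ 0.4967 -0.2203]
small side ctr [ 0.5014 -0.2334] size [0.0398 0.0555] ang 7.4 circ [ 0.5012 -0.2328]
medium top ctr [ 0.4775 -0.0551] size [0.056  0.0571] ang 44.7 circ [ 0.478  -0.0555]
medium side ctr [ 0.4809 -0.0683] size [0.0621 0.0728] ang 16.8 circ [ 0.4832 -0.0674]
large top ctr [ 0.6361 -0.2066] size [0.0833 0.0824] ang 89.4 circ [ 0.6368 -0.2059]
large side ctr [ 0.6395 -0.2107] size [0.0836 0.0788] ang 12.9 circ [ 0.6397 -0.2102]
oblong top ctr [ 0.6569 -0.0397] size [0.0511 0.0788] ang 52.5 circ [ 0.6562 -0.04  ]
oblong side ctr [ 0.6595 -0.0438] size [0.0503 0.0779] ang 52.0 circ [ 0.6597 -0.0432]
```

View pics/st.png

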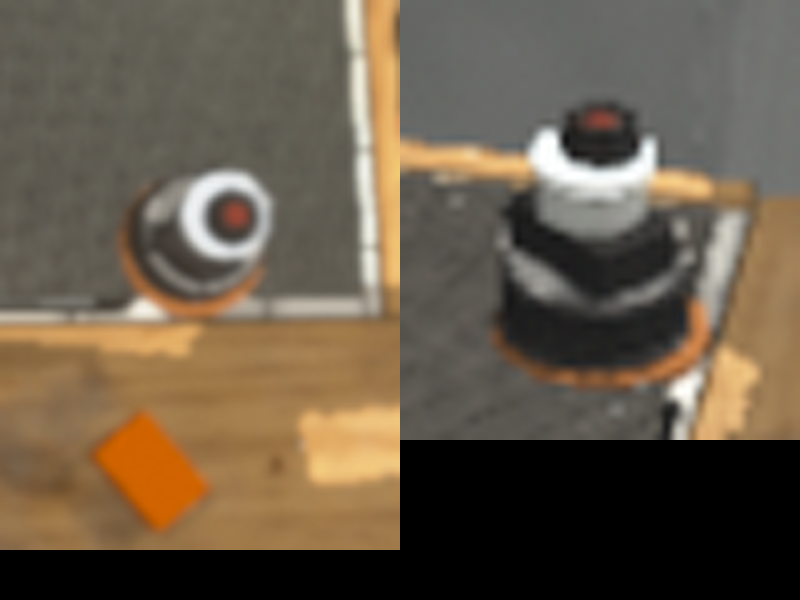

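The crops show the stack: in the top crop the cup bowl is at (236,214) and the pot lid is centred at about (227,216). In the side crop the bowl is at (601,120). I'll triangulate these and plan the approach.

```bash
cat > m2.py <<'E'
from h import *
top=grab('top');side=grab('side')
print('cup',ray([[357.2,192.8]],.083,*top[1:]),ray([[280.1,125]],.083,*side[1:]))
print('pot',ray([[355.4,193.2]],.070,*top[1:]))
print('disc', ray([[310+190/5,150+250/5]],.007,*top[1:]))
o=ctrl.get_obs();Rm=R.from_rotvec(o['tool_rot']).as_matrix();print(Rm.round(3),o['tool_pos'])
E
python3 m2.py
```

```text
cup [[ 0.57117108 -0.38451054  0.083     ]] [[ 0.57275035 -0.38199422  0.083     ]]
pot [[ 0.5723269  -0.38387945  0.07      ]]
disc [[ 0.56520993 -0.38179229  0.007     ]]
[[ 0.961  0.276 -0.   ]
 [ 0.276 -0.961  0.001]
 [ 0.    -0.001 -1.   ]] [ 0.17257278 -0.60053156  0.23100604]
```

View pics/wrist0.png

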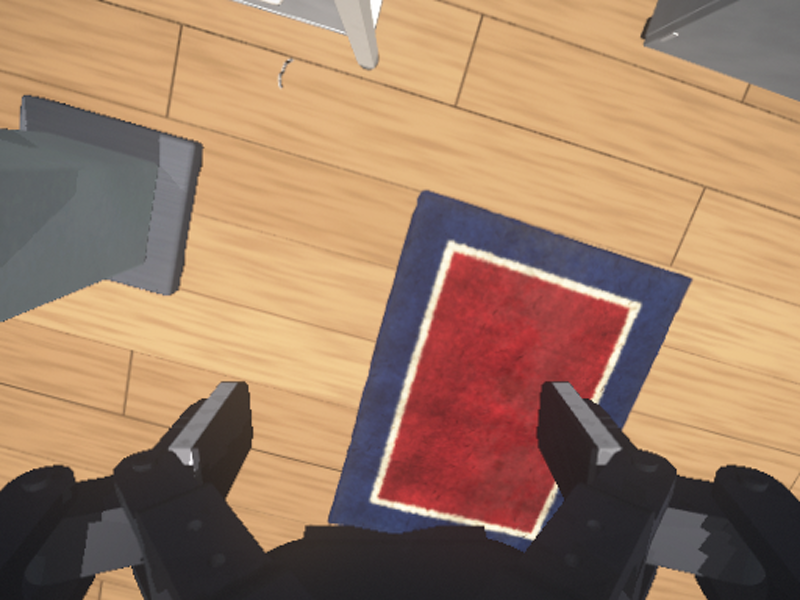

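The wrist view shows only floor and rug, with the open fingers at the bottom edge. The two cup estimates agree to about 3 mm, at (0.572,-0.383). Moving above the stack.

```bash
cat > go.py <<'E'
from h import *
import sys
# target x y z [yaw deg]: prints shift in tool axes, and turn about tool z
x,y,z=map(float,sys.argv[1:4]); o=ctrl.get_obs();Rm=R.from_rotvec(o['tool_rot']).as_matrix()
yaw=np.degrees(np.arctan2(Rm[1,0],Rm[0,0]))
t=[np.nan] 
if len(sys.argv)>4:
    T=R.from_euler('z',float(sys.argv[4]),degrees=True).as_matrix()@np.diag([1,-1,-1.]); t=R.from_matrix(Rm.T@T).as_rotvec()
print('shift',(Rm.T@(np.array([x,y,z])-o['tool_pos'])).round(4),'yaw',yaw.round(1),'turn',np.round(t,3),'pos',o['tool_pos'].round(4),'F',o['contact_force'].round(1),'op',o['opening'].round(4),'grip',round(float(o['grip_force']),1),'t',o['t'])
E
python3 -m jog '[[[0.045,-0.01,0],[0,0,0]],[[0.09,-0.02,0],[0,0,0]],[[0.135,-0.03,0],[0,0,0]],[[0.18,-0.04,0],[0,0,0]],[[0.225,-0.05,0],[0,0,0]]]' 1 20
python3 -m jog '[[[0.045,-0.01,0],[0,0,0]],[[0.09,-0.02,0.01],[0,0,0]],[[0.135,-0.03,0.02],[0,0,0]],[[0.18,-0.04,0.03],[0,0,0]],[[0.219,-0.049,0.03],[0,0,0]]]'
python3 -m jog '[[[0,0,0],[0,0,0]],[[0,0,0],[0,0,0]],[[0,0,0],[0,0,0]]]'
python3 go.py 0.572 -0.383 0.2 16
python3 - <<'E'
from h import *
im,K,D,C=grab('wrist');cv2.imwrite('pics/w1.png',cv2.resize(im,(800,600)))
print(proj([0.572,-.383,.083],K,D,C)*1.5625)
E
```

```text
t: 0.85
tool_pos: [0.3765, -0.4894, 0.2315]
tool_rot: [3.111, 0.438, 0.0]
contact_force: [0.5, -0.9, 0.2]
opening: 0.0854
grip_force: 0.0
t: 1.35
tool_pos: [0.5731, -0.3808, 0.1991]
tool_rot: [-3.108, -0.439, 0.003]
contact_force: [0.3, -1.2, 0.1]
opening: 0.0855
grip_force: 0.0
t: 1.65
tool_pos: [0.5713, -0.3836, 0.2014]
tool_rot: [3.111, 0.437, -0.0]
contact_force: [-0.0, 0.2, 0.2]
opening: 0.0852
grip_force: 0.0
[[393.0720715  293.17448959]]Traceback (most recent call last):
  File "go.py", line 9, in <module>
    print('shift',(Rm.T@(np.array([x,y,z])-o['tool_pos'])).round(4),'yaw',yaw.round(1),'turn',np.round(t,3),'pos',o['tool_pos'].round(4),'F',o['contact_force'].round(1),'op',o['opening'].round(4),'grip',round(float(o['grip_force']),1),'t',o['t'])
                                                                                                                                                                              ^^^^^^^^^^^^^^^^^^
AttributeError: 'float' object has no attribute 'round'
```

View pics/w1.png

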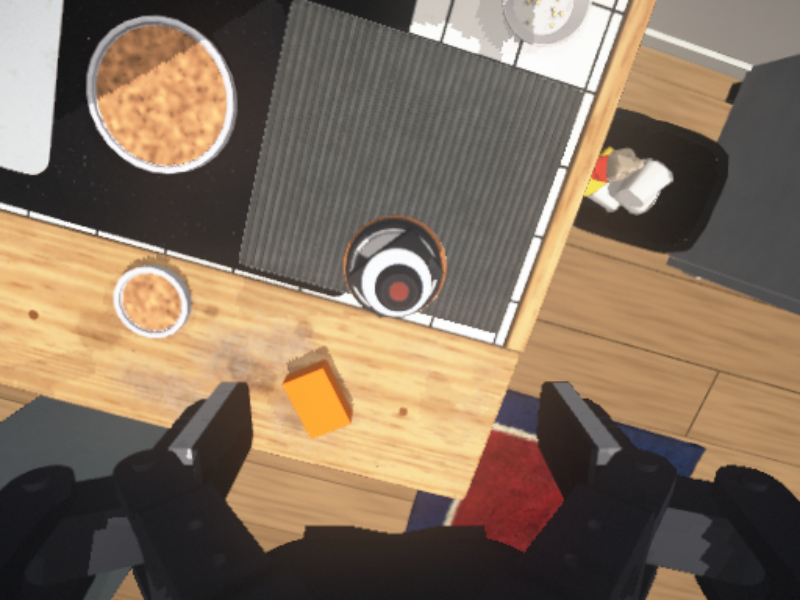

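The wrist view shows the cup bowl at (400,291), the pot lid centred at (398,283), the small rest at (152,300) and the large rest at (161,95). I'll measure from this view.

```bash
sed -i "s/o\['opening'\].round(4)/round(float(o['opening']),4)/" go.py
cat > w.py <<'E'
from h import *
def rests(v,which):
    im,K,D,C=v; G={'small':(.497,-.221,.021),'medium':(.478,-.056,.028),'large':(.637,-.207,.04)}
    hsv=cv2.cvtColor(im,cv2.COLOR_BGR2HSV)
    for n in which:
        x,y,r=G[n]; a=np.linspace(0,2*np.pi,24,endpoint=False)
        w=np.zeros(im.shape[:2],np.uint8);q=proj(np.c_[x+(r+.009)*np.cos(a),y+(r+.009)*np.sin(a),0*a+.01],K,D,C);cv2.fillPoly(w,[q.astype(np.int32)],255)
        # rim: grey (low saturation)
        m=cv2.inRange(hsv,(2,70,30),(25,255,255))&w
        m=cv2.morphologyEx(m,cv2.MORPH_OPEN,np.ones((3,3)));k,l,s,c=cv2.connectedComponentsWithStats(m)
        seed=ray(c[1:],.007,K,D,C)[:,:2];j=1+np.argmin(np.hypot(*(seed-[x,y]).T)+(s[1:,4]<80)*9)
        P=cv2.findContours((l==j).astype(np.uint8),0,1)[0][0].reshape(-1,2);P=ray(P,.007,K,D,C)[:,:2].astype(np.float32)
        (e,ax,_)=cv2.fitEllipse(P);print(n,np.round(e,4),'axes',np.round(ax,4))
if __name__=='__main__':
    v=grab('wrist');im,K,D,C=v; rests(v,['small','large'])
    hsv=cv2.cvtColor(im,cv2.COLOR_BGR2HSV); s=1/1.5625
    print('bowl eye',ray([[400*s,291*s]],.080,K,D,C),'pot eye',ray([[398*s,283*s]],.07,K,D,C))
    w=np.zeros(im.shape[:2],np.uint8);cv2.circle(w,(int(399*s),int(287*s)),28,255,-1)
    m=cv2.inRange(hsv,(0,0,170),(180,60,255))&w
    k,l,st,c=cv2.connectedComponentsWithStats(m);j=1+np.argmax(st[1:,4])
    P=cv2.findContours((l==j).astype(np.uint8),0,1)[0][0].reshape(-1,2);e=cv2.fitEllipse(ray(P,.07,K,D,C)[:,:2].astype(np.float32));print('pot',e)
    m=(cv2.inRange(hsv,(0,80,40),(12,255,255))|cv2.inRange(hsv,(168,80,40),(180,255,255)));w[:]=0;cv2.circle(w,(int(400*s),int(291*s)),9,255,-1);m&=w
    M=cv2.moments(m,True);print('bowl',M['m00'],ray([[M['m10']/M['m00'],M['m01']/M['m00']]],.081,K,D,C))
E
python3 w.py; python3 go.py 0.572 -0.383 0.2 16
```

```text
small [ 0.498  -0.2209] axes [0.0417 0.0423]
large [ 0.6381 -0.2066] axes [0.0843 0.0846]
bowl eye [[ 0.57326707 -0.38682099  0.08      ]] pot eye [[ 0.57507128 -0.38520446  0.07      ]]
pot ((0.5737936496734619, -0.3848388195037842), (0.040263865143060684, 0.04590179771184921), 154.90293884277344)
bowl 122.0 [[ 0.57360915 -0.38546662  0.081     ]]
shift [ 0.0012 -0.0006  0.0016] yaw 15.9 turn [ 0.     0.    -0.001] pos [ 0.571  -0.3839  0.2016] F [-0.5 -0.4 -0.6] op 0.0858 grip 0.0 t 1.75
```

```bash
python3 -m jog '[[[0.002,0.0015,0.04],[0,0,0]],[[0.002,0.0015,0.08],[0,0,0]],[[0.002,0.0015,0.11],[0,0,0]],[[0.002,0.0015,0.11],[0,0,0]],[[0.002,0.0015,0.11],[0,0,0]]]' 0.6
python3 go.py 0.573 -0.385 0.073
python3 - <<'E'
from h import *
im,K,D,C=grab('wrist');cv2.imwrite('pics/w2.png',cv2.resize(im,(800,600)))
s=1.5625
print(proj([[0.573,-.385,.083],[0.573,-.385,.07]],K,D,C)*s)
E
```

```text
t: 2.25
tool_pos: [0.5736, -0.3845, 0.0916]
tool_rot: [-3.111, -0.436, 0.001]
contact_force: [0.6, -0.2, 0.9]
opening: 0.0516
grip_force: 0.0
shift [-0.0008  0.0003  0.0186] yaw 16.0 turn [nan] pos [ 0.5736 -0.3845  0.0916] F [ 0.6 -0.2  0.9] op 0.0516 grip 0.0 t 2.25
[[394.19193696 381.0322772 ]
 [394.24319286 365.71064739]]
```

View pics/w2.png

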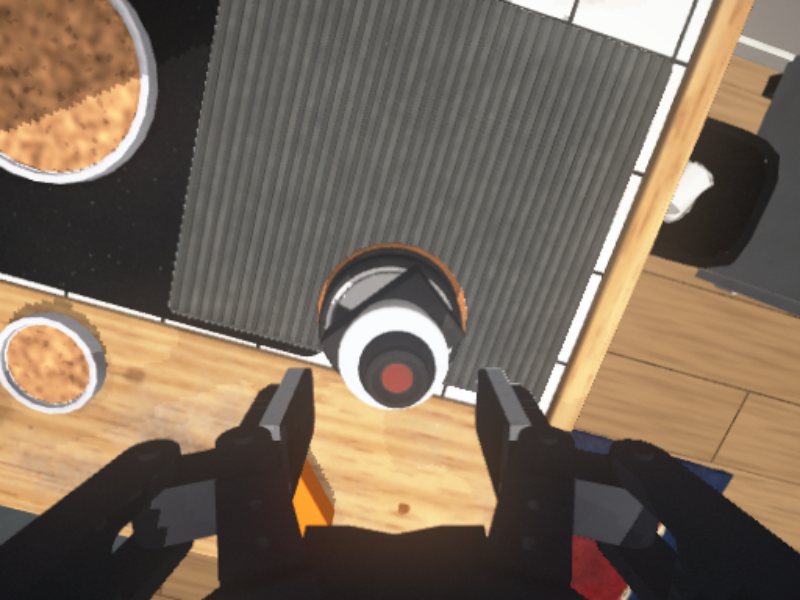

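Cup bowl is at (398,377) and the finger gap is centred at about x=396, so the cup is about 1 mm off to the right. Lowering and gripping.

```bash
python3 -m jog '[[[0.0005,0.001,0.009],[0,0,0]],[[0.0005,0.001,0.0186],[0,0,0]],[[0.0005,0.001,0.0186],[0,0,0]]]' 0.6 20
python3 -m jog '[[[0,0,0],[0,0,0]],[[0,0,0],[0,0,0]],[[0,0,0],[0,0,0]],[[0,0,0],[0,0,0]],[[0,0,0],[0,0,0]]]' 0.2 20
python3 go.py 0.573 -0.385 0.2
```

```text
t: 2.6
tool_pos: [0.5745, -0.3842, 0.0715]
tool_rot: [-3.11, -0.438, 0.002]
contact_force: [-0.0, -0.4, -0.2]
opening: 0.0516
grip_force: 0.0
t: 3.1
tool_pos: [0.5753, -0.3847, 0.0731]
tool_rot: [3.11, 0.438, 0.001]
contact_force: [-0.6, 0.1, 0.7]
opening: 0.0242
grip_force: 19.3
shift [-0.0023 -0.0003 -0.1269] yaw 16.0 turn [nan] pos [ 0.5753 -0.3847  0.0731] F [-0.6  0.1  0.7] op 0.0242 grip 19.3 t 3.1
```

```bash
python3 -m jog '[[[0,0,-0.01],[0,0,0]],[[0,0,-0.03],[0,0,0]],[[0,0,-0.05],[0,0,0]],[[0,0,-0.05],[0,0,0]],[[0,0,-0.05],[0,0,0]]]'
python3 - <<'E'
from h import *
im,K,D,C=grab('wrist');s=1.5625
cv2.imwrite('pics/w3.png',cv2.resize(im,(800,600))); T=ctrl.get_obs()['tool_pos']
print(T,proj([T+[0,0,.010],T],K,D,C)*s)
E
python3 -m jog '[[[-0.006,-0.036,0],[0,0,0]],[[-0.012,-0.072,0],[0,0,0]],[[-0.018,-0.108,0],[0,0,0]],[[-0.024,-0.144,0],[0,0,0]],[[-0.029,-0.179,0],[0,0,0]]]'
python3 -m jog '[[[0,0,0.03],[0,0,0]],[[0,0,0.06],[0,0,0]],[[0,0,0.08],[0,0,0]],[[0,0,0.08],[0,0,0]],[[0,0,0.08],[0,0,0]]]'
python3 go.py 0.498 -0.221 0.010
python3 - <<'E'
from h import *
im,K,D,C=grab('wrist');s=1.5625
cv2.imwrite('pics/w4.png',cv2.resize(im,(800,600)))
a=np.linspace(0,2*np.pi,60)
from w import rests
cv2.imwrite('pics/w34.png',np.hstack([cv2.imread('pics/w3.png')[300:,200:600],cv2.imread('pics/w4.png')[300:,200:600]]))
rests((im,K,D,C),['small'])
E
```

```text
t: 3.6
tool_pos: [0.5754, -0.3849, 0.1235]
tool_rot: [3.11, 0.438, 0.001]
contact_force: [-0.1, 0.5, -0.7]
opening: 0.0244
grip_force: 19.2
[ 0.57476232 -0.38434004  0.12209766] [[390.85622091 404.30469209]
 [391.05586032 389.69631559]]
t: 4.15
tool_pos: [0.496, -0.2187, 0.1208]
tool_rot: [-3.109, -0.437, 0.004]
contact_force: [1.2, 0.7, -0.1]
opening: 0.0241
grip_force: 19.2
t: 4.65
tool_pos: [0.4971, -0.2202, 0.0418]
tool_rot: [-3.109, -0.438, 0.003]
contact_force: [-0.2, 0.1, 0.2]
opening: 0.0242
grip_force: 19.3
shift [0.0007 0.0011 0.0318] yaw 16.0 turn [nan] pos [ 0.4971 -0.2202  0.0418] F [-0.2  0.1  0.2] op 0.0242 grip 19.3 t 4.65
small [ 0.4952 -0.2221] axes [0.0416 0.0522]
```

View pics/w34.png

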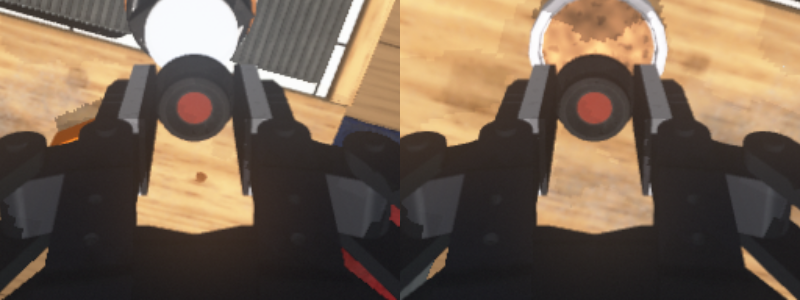

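Cup bowl is at (394,407) in the grip, about 1 mm from the tool axis, and the rest is just ahead. Lowering it.

```bash
python3 -m jog '[[[0.0015,0.0005,0.015],[0,0,0]],[[0.0015,0.0005,0.025],[0,0,0]],[[0.0015,0.0005,0.029],[0,0,0]],[[0.0015,0.0005,0.029],[0,0,0]],[[0.0015,0.0005,0.029],[0,0,0]]]'
python3 -m jog '[[[0,0,0.001],[0,0,0]],[[0,0,0.001],[0,0,0]],[[0,0,0.002],[0,0,0]],[[0,0,0.002],[0,0,0]],[[0,0,0.002],[0,0,0]]]'
python3 go.py 0.498 -0.221 0.010
```

```text
t: 5.2
tool_pos: [0.4994, -0.2207, 0.0137]
tool_rot: [-3.111, -0.438, 0.0]
contact_force: [0.0, 0.1, 0.4]
opening: 0.0248
grip_force: 19.3
t: 5.7
tool_pos: [0.4994, -0.2207, 0.0117]
tool_rot: [3.111, 0.438, 0.0]
contact_force: [-0.3, 0.8, -0.5]
opening: 0.0245
grip_force: 19.3
shift [-0.0014 -0.0001  0.0017] yaw 16.0 turn [nan] pos [ 0.4994 -0.2207  0.0117] F [-0.3  0.8 -0.5] op 0.0245 grip 19.3 t 5.7
```

```bash
python3 -m jog '[[[-0.0005,0,0.001],[0,0,0]],[[-0.0005,0,0.001],[0,0,0]],[[-0.0005,0,0.001],[0,0,0]]]'
python3 -m jog '[[[0,0,0.001],[0,0,0]],[[0,0,0.001],[0,0,0]],[[0,0,0.001],[0,0,0]]]'
python3 go.py 0.498 -0.221 0.010
```

```text
t: 6.0
tool_pos: [0.4988, -0.2208, 0.0106]
tool_rot: [-3.111, -0.438, 0.0]
contact_force: [0.4, -0.0, 0.2]
opening: 0.0244
grip_force: 19.3
t: 6.3
tool_pos: [0.4989, -0.2208, 0.0097]
tool_rot: [3.111, 0.438, 0.0]
contact_force: [0.2, 0.3, -0.3]
opening: 0.0243
grip_force: 19.3
shift [-0.0009 -0.0001 -0.0003] yaw 16.0 turn [nan] pos [ 0.4989 -0.2208  0.0097] F [ 0.2  0.3 -0.3] op 0.0243 grip 19.3 t 6.3
```

```bash
python3 -m jog '[[[0,0,0.001],[0,0,0]],[[0,0,0.001],[0,0,0]],[[0,0,0.001],[0,0,0]]]'
python3 -m jog '[[[0,0,0.001],[0,0,0]],[[0,0,0.001],[0,0,0]],[[0,0,0.001],[0,0,0]]]'
python3 go.py 0.498 -0.221 0.010
python3 - <<'E'
from h import *
im,*v=grab('side');c=im[150:250,250:350];cv2.imwrite('pics/s1.png',cv2.resize(c,(600,600),interpolation=cv2.INTER_CUBIC))
E
```

```text
t: 6.6
tool_pos: [0.499, -0.2209, 0.0095]
tool_rot: [-3.111, -0.438, 0.001]
contact_force: [-2.1, 1.7, 5.2]
opening: 0.0245
grip_force: 20.5
t: 6.9
tool_pos: [0.499, -0.2209, 0.0095]
tool_rot: [-3.11, -0.438, 0.001]
contact_force: [-5.8, 2.3, 11.6]
opening: 0.0244
grip_force: 21.8
shift [-0.001  -0.0002 -0.0005] yaw 16.0 turn [nan] pos [ 0.499  -0.2209  0.0095] F [-5.8  2.3 11.6] op 0.0244 grip 21.8 t 6.9
```

View pics/s1.png

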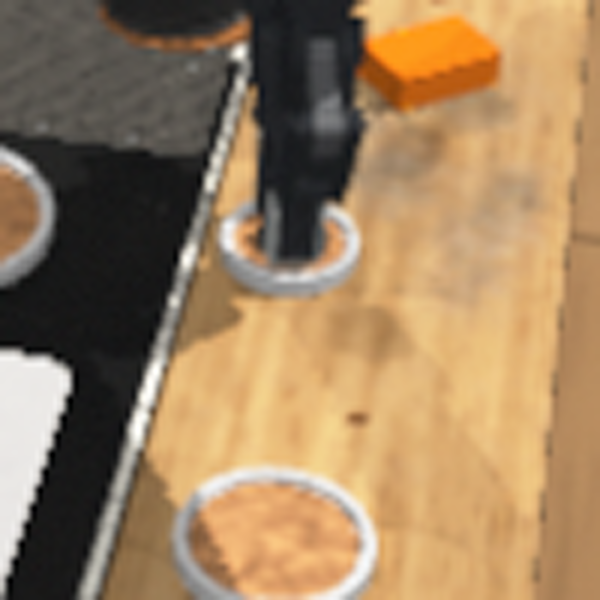

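Contact came at the expected height (side view: fingers centred in the small rest). Release and check.

```bash
python3 -m jog '[[[0,0,-0.0015],[0,0,0]],[[0,0,-0.0015],[0,0,0]]]'
python3 -m jog '[[[0,0,0],[0,0,0]],[[0,0,0],[0,0,0]],[[0,0,0],[0,0,0]],[[0,0,0],[0,0,0]]]' 0.6
python3 -m jog '[[[0,0,-0.02],[0,0,0]],[[0,0,-0.05],[0,0,0]],[[-0.01,0,-0.095],[0,0,0]],[[-0.02,0,-0.14],[0,0,0]],[[-0.02,0,-0.14],[0,0,0]]]'
cat > chk.py <<'E'
from h import *
from w import rests
v=grab('wrist');im,K,D,C=v;hsv=cv2.cvtColor(im,cv2.COLOR_BGR2HSV)
q=proj([.498,-.221,.02],K,D,C)[0];print('px',q*1.5625)
w=np.zeros(im.shape[:2],np.uint8);cv2.circle(w,(int(q[0]),int(q[1])),14,255,-1)
m=cv2.inRange(hsv,(0,0,0),(180,255,70))&w;M=cv2.moments(m,True);print('cup dark',M['m00'],ray([[M['m10']/M['m00'],M['m01']/M['m00']]],.018,K,D,C))
rests(v,['small'])
cv2.imwrite('pics/w5.png',cv2.resize(im,(800,600)))
E
python3 chk.py; python3 go.py .573 -.385 .2
```

```text
t: 7.15
tool_pos: [0.4992, -0.221, 0.0096]
tool_rot: [3.11, 0.438, 0.001]
contact_force: [-0.4, 1.0, 2.9]
opening: 0.0243
grip_force: 19.9
t: 7.55
tool_pos: [0.4987, -0.2207, 0.0089]
tool_rot: [-3.111, -0.438, 0.001]
contact_force: [0.7, -0.5, -0.2]
opening: 0.051
grip_force: 0.0
t: 8.05
tool_pos: [0.4829, -0.229, 0.1573]
tool_rot: [3.102, 0.436, 0.016]
contact_force: [1.7, 0.2, 0.5]
opening: 0.051
grip_force: 0.0
px [385.2653795 260.716784 ]
shift [ 0.0448  0.1764 -0.0449] yaw 16.0 turn [nan] pos [ 0.4817 -0.228   0.1537] F [-0.3 -0.3  0.8] op 0.0516 grip 0.0 t 8.1Traceback (most recent call last):
  File "chk.py", line 6, in <module>
    m=cv2.inRange(hsv,(0,0,0),(180,255,70))&w;M=cv2.moments(m,True);print('cup dark',M['m00'],ray([[M['m10']/M['m00'],M['m01']/M['m00']]],.018,K,D,C))
                                                                                                    ~~~~~~~~^~~~~~~~~
ZeroDivisionError: float division by zero
```

```bash
python3 - <<'E'
from h import *
im,*v=grab('wrist','raw5.png');cv2.imwrite('pics/w5.png',cv2.resize(im,(800,600)))
E
```

```text
(no output)
```

View pics/w5.png

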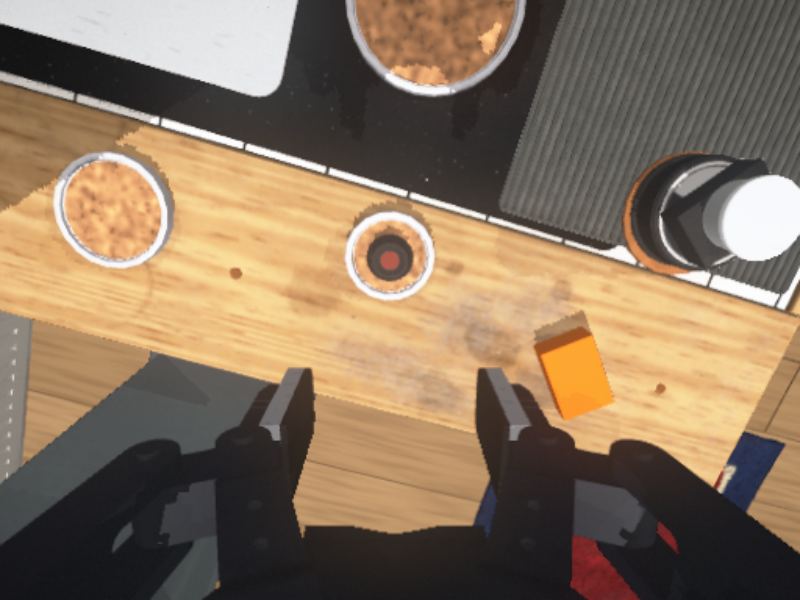

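Cup stands upright and centred: (389,258) against the rim centre at (390,256). The pot top is at (762,217). Going back over the stack.

```bash
python3 -m jog '[[[0.009,0.036,0],[0,0,0]],[[0.018,0.072,0],[0,0,0]],[[0.027,0.108,0],[0,0,0]],[[0.036,0.144,0],[0,0,0]],[[0.043,0.176,0],[0,0,0]]]' 0.75
python3 -m jog '[[[0,0,0],[0,0,0]],[[0,0,0],[0,0,0]]]'
cat > pot.py <<'E'
from h import *
v=grab('wrist');im,K,D,C=v
q=proj([.574,-.385,.07],K,D,C)[0];hsv=cv2.cvtColor(im,cv2.COLOR_BGR2HSV)
w=np.zeros(im.shape[:2],np.uint8);cv2.circle(w,(int(q[0]),int(q[1])),45,255,-1)
m=cv2.inRange(hsv,(0,0,205),(180,40,255))&w
k,l,st,c=cv2.connectedComponentsWithStats(m);j=1+np.argmax(st[1:,4])
P=cv2.findContours((l==j).astype(np.uint8),0,1)[0][0].reshape(-1,2);P=ray(P,.07,K,D,C)[:,:2].astype(np.float32);print('pot',cv2.fitEllipse(P),cv2.minEnclosingCircle(P))
cv2.imwrite('pics/w6.png',cv2.resize(im,(800,600)))
E
python3 pot.py;python3 go.py .573 -.385 .06
```

```text
t: 8.65
tool_pos: [0.5694, -0.384, 0.1457]
tool_rot: [-3.107, -0.438, 0.005]
contact_force: [-0.7, -0.0, 0.3]
opening: 0.0637
grip_force: 0.0
t: 8.85
tool_pos: [0.5686, -0.3829, 0.146]
tool_rot: [-3.107, -0.437, 0.005]
contact_force: [0.3, 0.5, -0.6]
opening: 0.0641
grip_force: 0.0
pot ((0.574447512626648, -0.38451388478279114), (0.03935397416353226, 0.04376702755689621), 158.0395965576172) ((0.571875810623169, -0.38597866892814636), 0.024113032966852188)
shift [0.0037 0.0041 0.0866] yaw 16.0 turn [nan] pos [ 0.5686 -0.3824  0.1466] F [-0.3  0.1 -0.3] op 0.0642 grip 0.0 t 8.9
```

View pics/w6.png

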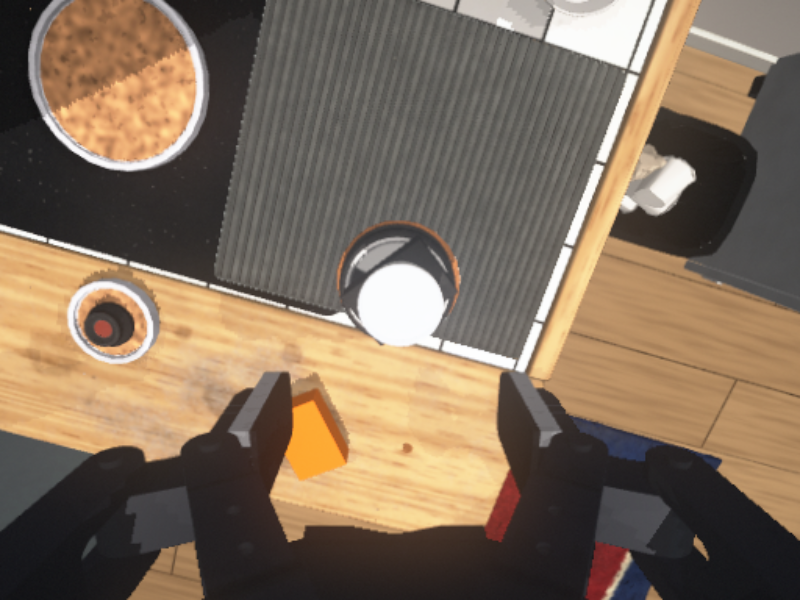

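Pot lid is centred at (401,301), which gives about (0.574,-0.385). Descending and gripping the pot.

```bash
python3 -m jog '[[[0.004,0.004,0.04],[0,0,0]],[[0.0045,0.004,0.07],[0,0,0]],[[0.0045,0.004,0.092],[0,0,0]],[[0.0045,0.004,0.092],[0,0,0]],[[0.0045,0.004,0.092],[0,0,0]]]' 0.7
python3 go.py .574 -.385 .053
python3 -m jog '[[[0,0,0],[0,0,0]],[[0,0,0],[0,0,0]],[[0,0,0],[0,0,0]],[[0,0,0],[0,0,0]],[[0,0,0],[0,0,0]]]' 0.3 20
python3 -m jog '[[[0,0,-0.01],[0,0,0]],[[0,0,-0.03],[0,0,0]],[[0,0,-0.05],[0,0,0]],[[0,0,-0.05],[0,0,0]],[[0,0,-0.05],[0,0,0]]]'
python3 - <<'E'
from h import *
T=ctrl.get_obs()['tool_pos'];im,K,D,C=grab('wrist');cv2.imwrite('pics/w7.png',cv2.resize(im,(800,600)));print(T,proj([T+[0,0,.016]],K,D,C)*1.5625)
hsv=cv2.cvtColor(im,cv2.COLOR_BGR2HSV)
q=proj([T+[0,0,.016]],K,D,C)[0];w=np.zeros(im.shape[:2],np.uint8);cv2.circle(w,(int(q[0]),int(q[1])),50,255,-1)
m=cv2.inRange(hsv,(0,0,205),(180,40,255))&w
k,l,st,c=cv2.connectedComponentsWithStats(m);j=1+np.argmax(st[1:,4]);print(st[j],c[j]*1.5625)
from w import rests
rests(grab('top'),['medium'])
E
python3 go.py .478 -.056 .12
```

```text
t: 9.4
tool_pos: [0.5746, -0.385, 0.057]
tool_rot: [-3.11, -0.439, 0.001]
contact_force: [0.5, 0.4, 0.7]
opening: 0.0596
grip_force: 0.0
shift [-0.0005 -0.0002  0.004 ] yaw 16.1 turn [nan] pos [ 0.5746 -0.385   0.057 ] F [0.5 0.4 0.7] op 0.0596 grip 0.0 t 9.4
t: 9.9
tool_pos: [0.5763, -0.387, 0.0599]
tool_rot: [3.108, 0.438, 0.004]
contact_force: [0.0, 1.6, 6.2]
opening: 0.037
grip_force: 20.5
t: 10.4
tool_pos: [0.5752, -0.3864, 0.1078]
tool_rot: [3.11, 0.438, 0.001]
contact_force: [0.0, -0.4, -0.5]
opening: 0.0369
grip_force: 20.1
[ 0.57520041 -0.3864375   0.10775   ] [[393.01614649 415.04829664]]
[ 214  220   78   77 4898] [394.34431145 403.3262939 ]
medium [ 0.478 -0.055] axes [0.0541 0.0557]
shift [-0.0016 -0.3435 -0.0136] yaw 16.0 turn [nan] pos [ 0.5743 -0.3857  0.1057] F [-0.4 -0.6  0.4] op 0.037 grip 20.1 t 10.5
```

View pics/w7.png

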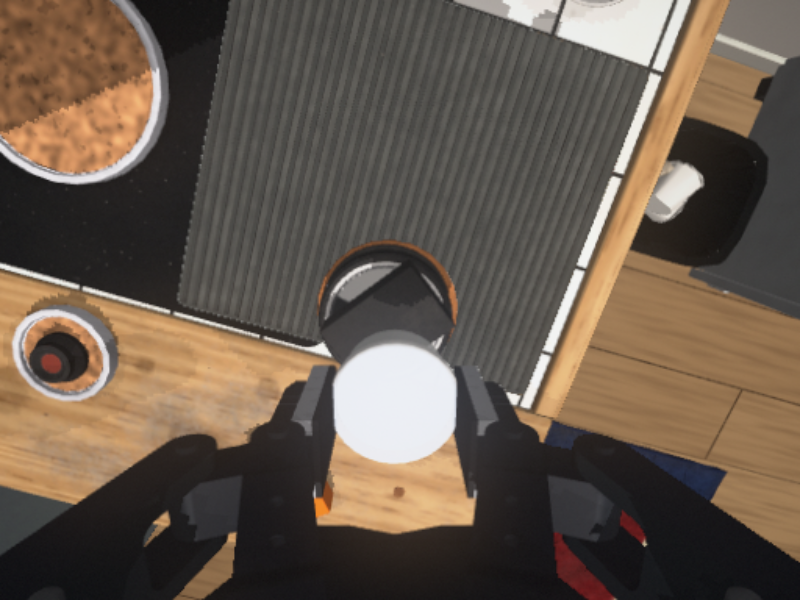

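Pot is held level and is about 1 mm off the tool axis (lid at about (395,405)). The black carton is now visible on the tin at about (390,310). Carrying the pot to the medium rest.

```bash
python3 -m jog '[[[0,-0.04,0],[0,0,0]],[[0,-0.085,0],[0,0,0]],[[0,-0.13,0],[0,0,0]],[[0,-0.175,0],[0,0,0]],[[0,-0.22,0],[0,0,0]]]'
python3 -m jog '[[[0,-0.045,0],[0,0,0]],[[0,-0.09,0],[0,0,0]],[[-0.0025,-0.123,0],[0,0,0]],[[-0.0025,-0.123,0.03],[0,0,0]],[[-0.0025,-0.123,0.05],[0,0,0]]]'
python3 -m jog '[[[0,0,0],[0,0,0]],[[0,0,0],[0,0,0]],[[0,0,0],[0,0,0]]]'
python3 - <<'E'
from h import *
T=ctrl.get_obs()['tool_pos'];im,K,D,C=grab('wrist');cv2.imwrite('pics/w8.png',cv2.resize(im,(800,600)))
E
python3 go.py .478 -.056 .0165
```

```text
t: 11.0
tool_pos: [0.5126, -0.1728, 0.1055]
tool_rot: [-3.109, -0.437, 0.003]
contact_force: [0.4, 0.3, -0.3]
opening: 0.0367
grip_force: 20.2
t: 11.5
tool_pos: [0.4764, -0.0558, 0.0552]
tool_rot: [-3.11, -0.441, 0.003]
contact_force: [-1.1, 0.1, -1.4]
opening: 0.037
grip_force: 20.2
t: 11.8
tool_pos: [0.4786, -0.0576, 0.0581]
tool_rot: [3.11, 0.437, 0.002]
contact_force: [0.6, -0.7, 0.3]
opening: 0.0371
grip_force: 20.2
shift [-0.0004 -0.002   0.0419] yaw 16.0 turn [nan] pos [ 0.4789 -0.0577  0.0584] F [-0.4  0.4  0.1] op 0.037 grip 20.2 t 11.85
```

View pics/w8.png

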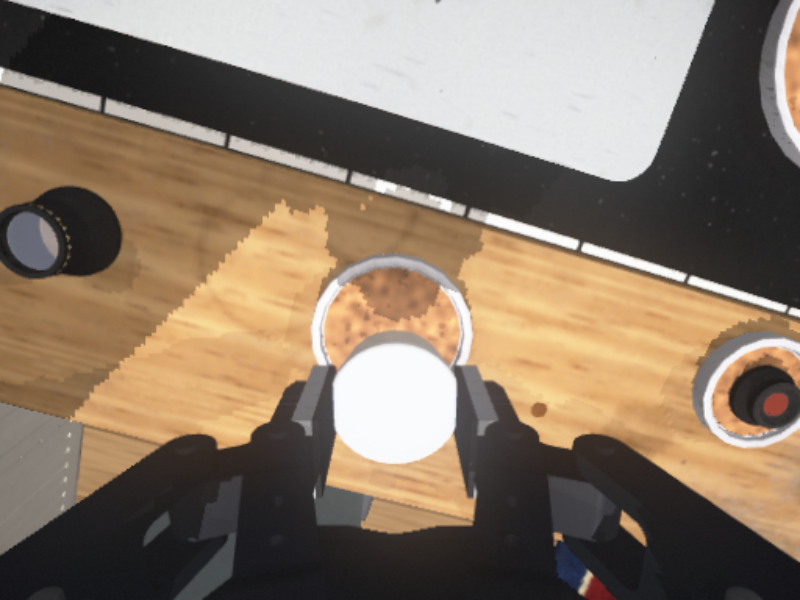

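The rest rim spans x = 313 to 472 with its top at y = 255, so its centre is near (392,332). The pot is at (395,403).

```bash
python3 - <<'E'
from h import *
im,K,D,C=grab('wrist');s=1/1.5625
P=ray(np.array([[313,330],[472,328],[392,256],[392,332]])*s,.010,K,D,C);print(P, (P[0]+P[1])/2)
print('pot', ray(np.array([[395,404]])*s,.0584+.0115,K,D,C))
E
python3 go.py .478 -.056 .0165
```

```text
[[ 0.47330074 -0.02455487  0.01      ]
 [ 0.4923272  -0.08788128  0.01      ]
 [ 0.51230233 -0.04763173  0.01      ]
 [ 0.4815035  -0.05639841  0.01      ]] [ 0.48281397 -0.05621808  0.01      ]
pot [[ 0.48015559 -0.05798852  0.0699    ]]
shift [-0.0005 -0.0019  0.042 ] yaw 16.0 turn [nan] pos [ 0.4789 -0.0577  0.0585] F [ 0.6  0.5 -0.5] op 0.037 grip 20.2 t 11.9
```

```bash
python3 -m jog '[[[0,-0.0015,0.015],[0,0,0]],[[0,-0.0015,0.03],[0,0,0]],[[0,-0.0015,0.039],[0,0,0]],[[0,-0.0015,0.039],[0,0,0]],[[0,-0.0015,0.039],[0,0,0]]]'
python3 -m jog '[[[0,0,0.001],[0,0,0]],[[0,0,0.001],[0,0,0]],[[0,0,0.001],[0,0,0]]]'
python3 -m jog '[[[0,0,0.001],[0,0,0]],[[0,0,0.001],[0,0,0]],[[0,0,0.001],[0,0,0]]]'
```

```text
t: 12.4
tool_pos: [0.4779, -0.056, 0.0187]
tool_rot: [3.111, 0.438, 0.001]
contact_force: [-0.2, -0.2, 0.1]
opening: 0.0368
grip_force: 22.1
t: 12.7
tool_pos: [0.4778, -0.0559, 0.0176]
tool_rot: [3.111, 0.438, 0.001]
contact_force: [-0.4, -0.1, -1.0]
opening: 0.0368
grip_force: 22.1
t: 13.0
tool_pos: [0.4774, -0.0558, 0.0162]
tool_rot: [-3.111, -0.438, 0.0]
contact_force: [-0.7, 0.5, 0.5]
opening: 0.0367
grip_force: 22.1
```

```bash
python3 -m jog '[[[0,0,0.001],[0,0,0]],[[0,0,0.001],[0,0,0]],[[0,0,0.001],[0,0,0]]]'
python3 -m jog '[[[0,0,0.001],[0,0,0]],[[0,0,0.001],[0,0,0]],[[0,0,0.001],[0,0,0]]]'
```

```text
t: 13.3
tool_pos: [0.4775, -0.0558, 0.0161]
tool_rot: [-3.111, -0.438, 0.001]
contact_force: [-4.4, -0.2, 6.7]
opening: 0.0367
grip_force: 22.7
t: 13.6
tool_pos: [0.4775, -0.0558, 0.016]
tool_rot: [-3.11, -0.438, 0.003]
contact_force: [-7.8, 1.8, 14.7]
opening: 0.0369
grip_force: 23.3
```

```bash
python3 -m jog '[[[0,0,-0.002],[0,0,0]],[[0,0,-0.002],[0,0,0]]]'
python3 -m jog '[[[0,0,0],[0,0,0]],[[0,0,0],[0,0,0]],[[0,0,0],[0,0,0]],[[0,0,0],[0,0,0]]]' 0.65
python3 -m jog '[[[0,0,-0.02],[0,0,0]],[[0,0,-0.05],[0,0,0]],[[-0.01,0,-0.095],[0,0,0]],[[-0.02,0,-0.13],[0,0,0]],[[-0.02,0,-0.13],[0,0,0]]]'
python3 - <<'E'
from h import *
im,K,D,C=grab('wrist','raw9.png')
from w import rests
a=cv2.resize(im,(800,600));q=proj([.48,-.056,.02],K,D,C)[0]*1.5625;print(q)
hsv=cv2.cvtColor(im,cv2.COLOR_BGR2HSV)
def circ(m,seed,z,nm):
    k,l,st,c=cv2.connectedComponentsWithStats(m);j=l[int(seed[1]),int(seed[0])]
    P=max(cv2.findContours((l==j).astype(np.uint8),0,1)[0],key=len).reshape(-1,2);P=ray(P,z,K,D,C)[:,:2].astype(np.float32);print(nm,cv2.minEnclosingCircle(P),cv2.fitEllipse(P))
circ(cv2.inRange(hsv,(0,0,205),(180,40,255)),q/1.5625,.028,'pot')
x,y=[int(v) for v in q];cv2.imwrite('pics/w9.png',a[max(0,y-120):y+120,x-150:x+150])
E
python3 go.py .56 -.38 .16
```

```text
t: 13.8
tool_pos: [0.4778, -0.0559, 0.0165]
tool_rot: [3.111, 0.438, 0.001]
contact_force: [0.3, 0.8, -1.2]
opening: 0.037
grip_force: 22.1
t: 14.2
tool_pos: [0.4773, -0.0557, 0.016]
tool_rot: [-3.111, -0.438, 0.001]
contact_force: [0.5, 0.3, -0.3]
opening: 0.0551
grip_force: 0.0
t: 14.7
tool_pos: [0.4613, -0.0625, 0.1525]
tool_rot: [3.106, 0.437, 0.016]
contact_force: [0.9, 0.4, -0.4]
opening: 0.0555
grip_force: 0.0
[390.45484633 257.04947484]
pot ((0.47804197669029236, -0.056019704788923264), 0.020200399681925774) ((0.47800683975219727, -0.05609476938843727), (0.03933413326740265, 0.03953830152750015), 66.01318359375)
shift [ 0.0084  0.3333 -0.0092] yaw 16.0 turn [nan] pos [ 0.4601 -0.062   0.1495] F [-0.3  0.1  0.2] op 0.0555 grip 0.0 t 14.75
```

View pics/w9.png

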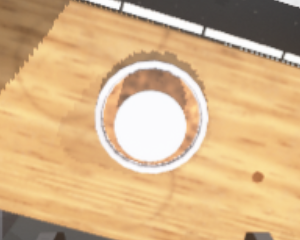

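Pot sits in the medium rest: lid centre measured at (0.478,-0.056), and the crop shows the lid at (149,126) against the rim centre at (152,117), with the lid displaced by its height. Next is the carton. From the earlier view its long side runs at about -38° in world, near enough the oblong rest's -37.5°.

```bash
python3 -m jog '[[[0.002,0.042,0],[0,0,0.14]],[[0.004,0.085,0],[0,0,0.28]],[[0.006,0.13,0],[0,0,0.42]],[[0.008,0.175,0],[0,0,0.56]],[[0.01,0.22,0],[0,0,0.7]]]'
python3 go.py .57 -.383 .16 -38.5
```

```text
t: 15.25
tool_pos: [0.5282, -0.2711, 0.1438]
tool_rot: [-3.069, 0.664, 0.005]
contact_force: [0.0, -0.2, 1.3]
opening: 0.0557
grip_force: 0.0
shift [ 0.0842  0.0846 -0.0166] yaw -24.4 turn [-0.     0.003  0.246] pos [ 0.5282 -0.2711  0.1438] F [ 0.  -0.2  1.3] op 0.0557 grip 0.0 t 15.25
```

```bash
python3 -m jog '[[[0.03,0.03,0],[0,0,0.13]],[[0.06,0.06,-0.01],[0,0,0.246]],[[0.084,0.085,-0.016],[0,0,0.246]],[[0.084,0.085,-0.016],[0,0,0.246]],[[0.084,0.085,-0.016],[0,0,0.246]]]'
python3 go.py .57 -.383 .16 -38.5
cat > ct.py <<'E'
from h import *
v=grab('wrist','rawc.png');im,K,D,C=v;g=cv2.cvtColor(im,cv2.COLOR_BGR2GRAY)
q=proj([.57,-.383,.049],K,D,C)[0];print('q',q)
x,y=[int(t) for t in q];c=im[max(0,y-65):y+65,max(0,x-80):x+80];cv2.imwrite('pics/c.png',cv2.resize(np.clip(c.astype(float)*1.8,0,255).astype(np.uint8),(800,int(800*c.shape[0]/c.shape[1])),interpolation=cv2.INTER_CUBIC));print(c.shape,'off',max(0,x-80),max(0,y-65))
h=cv2.cvtColor(im,cv2.COLOR_BGR2HSV);
# orange/wood disc edge -> tin region
for z,P in ((.049,q),):
    for r in range(-30,31,3): print(' '.join('%3d'%g[int(y+r),int(x+cc)] for cc in range(-40,41,4)))
E
python3 ct.py
```

```text
t: 15.75
tool_pos: [0.57, -0.3817, 0.1597]
tool_rot: [-2.967, 1.028, 0.005]
contact_force: [0.2, 0.7, -0.0]
opening: 0.0558
grip_force: 0.0
shift [ 0.0008  0.001  -0.0003] yaw -38.2 turn [-0.     0.004  0.005] pos [ 0.57   -0.3817  0.1597] F [ 0.2  0.7 -0. ] op 0.0558 grip 0.0 t 15.75
q [253.67428611 189.73411289]
(130, 160, 3) off 173 124
 98 105 112  53  67  74  77  78  78  82  86  89  85  80  82 224  76 114 158 102 116
117  98  58  65 127  77  76  79  80  85  85  84  81  82  82 181 107  70 158 189 104
 98 120  55 182 135  78  78  78  80  84  83  86  85  83  80 244 242  79 157 175 107
 95 134  74 139 155  77  79  80  80  85  85  83  84  82  83 247 205  86 129 161 120
114  93 165 143 155  77  77  80  81  86  87  88  82  82  86 247 245 245  93 160 107
 95  60 246 167 157  78  81  82  80  86  84  86  86  84  86 247 247 248  82 160 104
 97  61 247 170 158  78  80  80  79  83  82  84  85  85  84 247 247 235  87 160 120
110  58 239 169 157  78  78  79  81  80  82  84  83  84  84 209 208 200  86 160 108
 91  57 241 169 162  79  79  77  80  81  81  82  83  86  85  78  77 181  86 160 254
10
[... 305 characters left out ...]
  87  79 134  90 180 129 193
106  98  88 139  58  79  80  81  81  82  83  85  84  86  87  82 239  92 134 190 217
 95 114  91  78 137  79  81  81  81  82  83  84  86  87  90 156 100 153 191 219 213
114  99 109  82  99  78  81  81  83  84  83  86  84  86  90 197  97 191 220 216 203
109 101 115  96  90  79  81  83  83  83  85  85  86  88  90  89 184 220 213 203 217
 99 120  98 120  98  80  81  83  83  83  86  86  88  90  93 191 222 211 201 220 219
110  96 117  99 106  97  97  67  81  83  85  87  96 130 165 212 208 196 218 220 222
101 111 112 104 124  99 115  89 113 197 250 240 137 186 194 212 202 219 220 223 223
109 106  97 122 101 123  96 114  58 253 224 149 189 180 216 206 217 219 220 219 220
```

View pics/c.png

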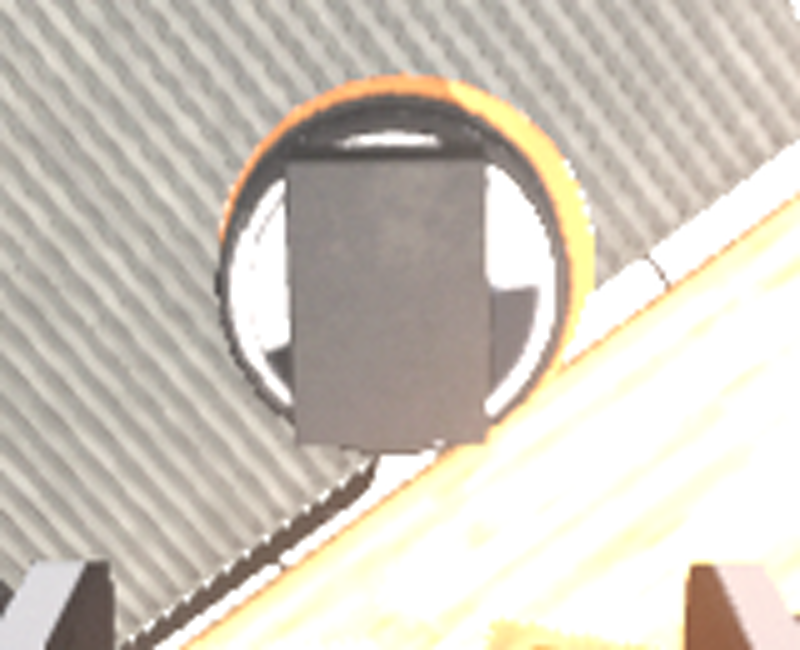

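This crop shows the carton top with corners at (287,163), (487,163), (488,440) and (297,443). The tin rim spans x = 225 to 568. Converting these.

```bash
cat > cc.py <<'E'
from h import *
im,K,D,C=grab('wrist')
f=lambda p:np.array(p,float)/5+[172.9,123.9]
P=ray(f([[287,163],[487,163],[488,440],[297,443]]),.049,K,D,C)[:,:2];print('ctr',P.mean(0),'sides',[np.linalg.norm(P[i]-P[(i+1)%4]).round(4) for i in range(4)],'long ang',[np.degrees(np.arctan2(*(a-b)[::-1])).round(1) for a,b in((P[0],P[3]),(P[1],P[2]))])
Q=ray(f([[225,275],[568,275],[396,98]]),.031,K,D,C)[:,:2];print('tin',Q.round(4),(Q[0]+Q[1])/2,np.linalg.norm(Q[0]-Q[1]))
e=Q[2]-.033*np.array([np.cos(np.radians(-38.2)),np.sin(np.radians(-38.2))]);print('tin from far edge',e)
E
python3 cc.py; python3 go.py .57 -.383 .16 -38.5
```

```text
ctr [ 0.57449772 -0.38277564] sides [np.float64(0.0328), np.float64(0.0481), np.float64(0.033), np.float64(0.0487)] long ang [np.float64(-37.3), np.float64(-37.1)]
tin [[ 0.5936 -0.3601]
 [ 0.5556 -0.4084]
 [ 0.5995 -0.4037]] [ 0.57459411 -0.38424869] 0.061468136773284575
tin from far edge [ 0.57351732 -0.38330935]
shift [0.0017 0.002  0.0001] yaw -38.1 turn [-0.     0.003  0.006] pos [ 0.5699 -0.3804  0.1601] F [-0.2  0.2 -0.5] op 0.0555 grip 0.0 t 15.85
```

```bash
python3 -m jog '[[[0.005,-0.001,0.04],[0,0,-0.016]],[[0.005,-0.001,0.08],[0,0,-0.016]],[[0.005,-0.001,0.11],[0,0,-0.016]],[[0.005,-0.001,0.12],[0,0,-0.016]],[[0.005,-0.001,0.12],[0,0,-0.016]]]'
python3 -m jog '[[[0,0,0],[0,0,0]],[[0,0,0],[0,0,0]]]'
python3 go.py .5745 -.383 .036 -37.2
```

```text
t: 16.35
tool_pos: [0.5738, -0.3821, 0.0398]
tool_rot: [-2.976, 1.001, 0.007]
contact_force: [0.1, -0.4, 0.2]
opening: 0.0553
grip_force: 0.0
t: 16.55
tool_pos: [0.5767, -0.3851, 0.0452]
tool_rot: [2.976, -1.002, 0.007]
contact_force: [0.1, 0.1, 0.5]
opening: 0.0552
grip_force: 0.0
shift [-0.0031 -0.0004  0.0092] yaw -37.2 turn [ 0.    -0.005 -0.001] pos [ 0.5767 -0.3851  0.0452] F [0.1 0.1 0.5] op 0.0552 grip 0.0 t 16.55
```

```bash
python3 -m jog '[[[0,0,0],[0,0,0]],[[0,0,0],[0,0,0]],[[0,0,0],[0,0,0]]]'
python3 go.py .5745 -.383 .036 -37.2
```

```text
t: 16.85
tool_pos: [0.5755, -0.3845, 0.043]
tool_rot: [2.977, -1.003, 0.002]
contact_force: [0.6, -0.9, -0.9]
opening: 0.0555
grip_force: 0.0
shift [-0.0017 -0.0006  0.007 ] yaw -37.3 turn [ 0.    -0.001 -0.001] pos [ 0.5755 -0.3845  0.043 ] F [ 0.6 -0.9 -0.9] op 0.0555 grip 0.0 t 16.85
```

```bash
python3 -m jog '[[[-0.001,-0.0005,0.004],[0,0,0]],[[-0.001,-0.0005,0.006],[0,0,0]],[[-0.001,-0.0005,0.006],[0,0,0]],[[-0.001,-0.0005,0.006],[0,0,0]],[[-0.001,-0.0005,0.006],[0,0,0]]]'
python3 -m jog '[[[0,0,0],[0,0,0]],[[0,0,0],[0,0,0]],[[0,0,0],[0,0,0]],[[0,0,0],[0,0,0]],[[0,0,0],[0,0,0]]]' 0.3 20
python3 go.py .5745 -.383 .036 -37.2
```

```text
t: 17.35
tool_pos: [0.5747, -0.3832, 0.0362]
tool_rot: [2.977, -1.003, 0.0]
contact_force: [-0.1, -0.3, 0.1]
opening: 0.0554
grip_force: 0.0
t: 17.85
tool_pos: [0.5749, -0.3833, 0.0364]
tool_rot: [2.977, -1.003, 0.001]
contact_force: [0.1, -1.0, 1.1]
opening: 0.0336
grip_force: 20.5
shift [-0.0005 -0.      0.0004] yaw -37.3 turn [ 0.    -0.    -0.001] pos [ 0.5749 -0.3833  0.0364] F [ 0.1 -1.   1.1] op 0.0336 grip 20.5 t 17.85
```

```bash
python3 -m jog '[[[0,0,-0.01],[0,0,0]],[[0,0,-0.03],[0,0,0]],[[0,0,-0.06],[0,0,0]],[[0,0,-0.06],[0,0,0]]]'
python3 -m jog '[[[-0.015,-0.035,0],[0,0,0]],[[-0.033,-0.076,0],[0,0,0]],[[-0.05,-0.115,0],[0,0,0]],[[-0.067,-0.154,0],[0,0,0]],[[-0.084,-0.193,0],[0,0,0]]]'
python3 -m jog '[[[-0.017,-0.04,0],[0,0,0]],[[-0.035,-0.08,0],[0,0,0]],[[-0.05,-0.115,0],[0,0,0]],[[-0.057,-0.13,0],[0,0,0]],[[-0.057,-0.13,0],[0,0,0]]]'
python3 -m jog '[[[0,0,0],[0,0,0]],[[0,0,0],[0,0,0]],[[0,0,0],[0,0,0]],[[0,0,0],[0,0,0]]]'
python3 go.py .658 -.0405 .04 -37.5
python3 - <<'E'
from h import *
im,K,D,C=grab('wrist','raw10.png');hsv=cv2.cvtColor(im,cv2.COLOR_BGR2HSV)
m=cv2.inRange(hsv,(2,70,30),(25,255,255));q=proj([.67,-.045,.007],K,D,C)[0];print(q)
w=np.zeros_like(m);cv2.circle(w,(int(q[0]),int(q[1])),70,255,-1);m&=w;m=cv2.morphologyEx(m,cv2.MORPH_OPEN,np.ones((3,3)))
k,l,st,c=cv2.connectedComponentsWithStats(m);j=1+np.argmax(st[1:,4])
P=np.argwhere(l==j)[:,::-1];W=ray(P,.007,K,D,C)[:,:2];a=np.radians(-37.5);ux=np.array([np.cos(a),np.sin(a)]);uy=np.array([-ux[1],ux[0]])
print(st[j],'long min/max',(W@ux).min(),(W@ux).max(),'short',(W@uy).min(),(W@uy).max());Lm=(W@ux).max()-.040;S=((W@uy).min()+(W@uy).max())/2;print('ctr est',ux*Lm+uy*S)
print('rect',cv2.minAreaRect(W.astype(np.float32)))
E
```

```text
t: 18.25
tool_pos: [0.5773, -0.3853, 0.1024]
tool_rot: [2.974, -1.002, 0.014]
contact_force: [1.6, -1.0, 1.6]
opening: 0.0338
grip_force: 20.4
t: 18.75
tool_pos: [0.6246, -0.177, 0.096]
tool_rot: [-2.977, 1.004, 0.001]
contact_force: [0.6, 0.3, -0.3]
opening: 0.0337
grip_force: 20.4
t: 19.25
tool_pos: [0.658, -0.0388, 0.0959]
tool_rot: [2.978, -0.999, -0.001]
contact_force: [-0.0, 0.5, -0.2]
opening: 0.0336
grip_force: 20.4
t: 19.65
tool_pos: [0.6579, -0.0419, 0.0962]
tool_rot: [2.976, -1.006, 0.0]
contact_force: [-0.9, -0.3, 0.0]
opening: 0.0333
grip_force: 20.4
shift [-0.0008 -0.0012  0.0562] yaw -37.3 turn [ 0.    -0.     0.003] pos [ 0.6579 -0.0419  0.0962] F [-0.9 -0.3  0. ] op 0.0333 grip 20.4 t 19.65
[245.97557929 184.21261169]
[ 217  149   69   52 3521] long min/max 0.5461904615827172 0.5860742196323402 short 0.342502781859741 0.39417698267406337
ctr est [ 0.65746092 -0.04020525]
rect ((0.6733717918395996, -0.05242151394486427), (0.051677122712135315, 0.03979523107409477), 52.605533599853516)
```

```bash
python3 -m jog '[[[-0.0012,-0.001,0.03],[0,0,0.002]],[[-0.0012,-0.001,0.055],[0,0,0.002]],[[-0.0012,-0.001,0.07],[0,0,0.002]],[[-0.0012,-0.001,0.08],[0,0,0.002]],[[-0.0012,-0.001,0.08],[0,0,0.002]]]'
python3 -m jog '[[[0,0,0],[0,0,0]],[[0,0,0],[0,0,0]],[[0,0,0],[0,0,0]]]'
python3 -m jog '[[[0,0,0.001],[0,0,0]],[[0,0,0.002],[0,0,0]],[[0,0,0.002],[0,0,0]],[[0,0,0.002],[0,0,0]]]'
python3 -m jog '[[[0,0,0.001],[0,0,0]],[[0,0,0.001],[0,0,0]],[[0,0,0.001],[0,0,0]]]'
```

```text
t: 20.2
tool_pos: [0.6566, -0.0392, 0.0146]
tool_rot: [2.975, -1.007, -0.004]
contact_force: [-0.9, -0.8, -0.4]
opening: 0.0337
grip_force: 20.4
t: 20.5
tool_pos: [0.6587, -0.0394, 0.0177]
tool_rot: [-2.976, 1.006, -0.004]
contact_force: [-0.2, 0.7, -0.7]
opening: 0.0334
grip_force: 20.4
t: 20.9
tool_pos: [0.6576, -0.0392, 0.0141]
tool_rot: [2.976, -1.006, -0.0]
contact_force: [-0.5, -1.1, -0.9]
opening: 0.0335
grip_force: 20.4
t: 21.2
tool_pos: [0.6576, -0.0392, 0.0132]
tool_rot: [2.976, -1.006, -0.0]
contact_force: [0.0, 0.9, -0.5]
opening: 0.0334
grip_force: 20.4
```

```bash
python3 -m jog '[[[0.0005,0.0008,0.001],[0,0,0]],[[0.0005,0.0008,0.001],[0,0,0]],[[0.0005,0.0008,0.001],[0,0,0]]]'
python3 -m jog '[[[0,0,0.001],[0,0,0]],[[0,0,0.001],[0,0,0]],[[0,0,0.001],[0,0,0]]]'
```

```text
t: 21.5
tool_pos: [0.6575, -0.0402, 0.0122]
tool_rot: [-2.976, 1.007, 0.0]
contact_force: [-0.3, 0.1, 1.1]
opening: 0.0334
grip_force: 20.4
t: 21.8
tool_pos: [0.6577, -0.0402, 0.0121]
tool_rot: [2.976, -1.006, -0.0]
contact_force: [-2.5, -0.5, 5.3]
opening: 0.0333
grip_force: 21.0
```

```bash
python3 -m jog '[[[0,0,-0.001],[0,0,0]],[[0,0,-0.001],[0,0,0]]]'
python3 -m jog '[[[0,0,0],[0,0,0]],[[0,0,0],[0,0,0]],[[0,0,0],[0,0,0]],[[0,0,0],[0,0,0]]]' 0.6
python3 -m jog '[[[0,0,-0.02],[0,0,0]],[[0,0,-0.05],[0,0,0]],[[-0.01,0,-0.095],[0,0,0]],[[-0.02,0,-0.13],[0,0,0]],[[-0.02,0,-0.13],[0,0,0]]]'
python3 -m jog '[[[0,0,0],[0,0,0]],[[0,0,0],[0,0,0]]]' 1
python3 - <<'E'
from h import *
im,K,D,C=grab('wrist','raw11.png');hsv=cv2.cvtColor(im,cv2.COLOR_BGR2HSV);g=cv2.cvtColor(im,cv2.COLOR_BGR2GRAY)
q=proj([.6575,-.0402,.025],K,D,C)[0];m=(hsv[...,1]<90).astype(np.uint8)*(g<130).astype(np.uint8)
w=np.zeros_like(m);cv2.fillPoly(w,[proj([[.6575+a*np.cos(-.654)-b*np.sin(-.654),-.0402+a*np.sin(-.654)+b*np.cos(-.654),.012] for a,b in((-.036,-.024),(.036,-.024),(.036,.024),(-.036,.024))],K,D,C).astype(np.int32)],1)
m*=w;k,l,st,c=cv2.connectedComponentsWithStats(m);j=l[int(q[1]),int(q[0])];P=np.argwhere(l==j)[:,::-1]
print(q,hsv[int(q[1]),int(q[0])],st[j],cv2.minAreaRect(ray(P,.025,K,D,C)[:,:2].astype(np.float32)))
E
python3 go.py .574 -.384 .14 -37.3
```

```text
t: 22.0
tool_pos: [0.6577, -0.0401, 0.0121]
tool_rot: [-2.976, 1.006, -0.001]
contact_force: [0.1, -0.0, -0.7]
opening: 0.0335
grip_force: 20.4
t: 22.4
tool_pos: [0.6575, -0.0401, 0.0121]
tool_rot: [-2.976, 1.006, 0.0]
contact_force: [0.7, 0.3, 0.2]
opening: 0.0512
grip_force: 0.0
t: 22.9
tool_pos: [0.6451, -0.0279, 0.1499]
tool_rot: [-2.974, 1.005, -0.019]
contact_force: [0.3, 0.3, 0.6]
opening: 0.0512
grip_force: 0.0
t: 23.1
tool_pos: [0.6407, -0.0279, 0.1404]
tool_rot: [2.976, -1.006, -0.004]
contact_force: [0.4, -1.0, -0.4]
opening: 0.078
grip_force: 0.0
[251.7197787  165.51620681] [ 0 18 72] [ 231  133   42   61 2416] ((0.6588250994682312, -0.040886156260967255), (0.03404589369893074, 0.0510675273835659), 52.56922149658203)
shift [ 1.633e-01  3.233e-01 -1.000e-04] yaw -37.4 turn [ 0.002  0.003 -0.001] pos [ 0.6405 -0.0279  0.1399] F [ 0.6  0.1 -0.5] op 0.0844 grip 0.0 t 23.15
```

Carton measures 34×51 mm, aligned with the rest and within about 1.5 mm of its centre. Next, the tin.

```bash
python3 -m jog '[[[0.018,0.036,0],[0,0,0]],[[0.038,0.076,0],[0,0,0]],[[0.058,0.115,0],[0,0,0]],[[0.078,0.155,0],[0,0,0]],[[0.097,0.193,0],[0,0,0]]]' 1
python3 -m jog '[[[0.018,0.036,0],[0,0,0]],[[0.038,0.076,0],[0,0,0]],[[0.055,0.11,0],[0,0,0]],[[0.064,0.13,0],[0,0,0]],[[0.064,0.13,0],[0,0,0]]]'
python3 -m jog '[[[0,0,0],[0,0,0]],[[0,0,0],[0,0,0]],[[0,0,0],[0,0,0]],[[0,0,0],[0,0,0]],[[0,0,0],[0,0,0]]]'
cat > tin.py <<'E'
from h import *
im,K,D,C=grab('wrist','raw12.png');hsv=cv2.cvtColor(im,cv2.COLOR_BGR2HSV);g=hsv[...,2].astype(int)
# disc: saturated orange ring; tin lid edge: dark
a=np.arange(0,360,15);c0=np.array([.574,-.384])
# radial gray profile on plane z=.031 about guess
for t in a:
    r=np.arange(.024,.044,.001);P=np.c_[c0[0]+r*np.cos(np.radians(t)),c0[1]+r*np.sin(np.radians(t)),0*r+.031]
    p=proj(P,K,D,C).round().astype(int);print('%3d'%t,' '.join('%3d%s'%(g[y,x],'*' if hsv[y,x,1]>90 else ' ') for x,y in p))
E
python3 tin.py;python3 go.py .574 -.384 .14 -37.3
```

```text
t: 23.65
tool_pos: [0.6001, -0.2417, 0.1399]
tool_rot: [-2.975, 1.007, 0.005]
contact_force: [0.3, 0.4, -0.4]
opening: 0.0852
grip_force: 0.0
t: 24.15
tool_pos: [0.5721, -0.3845, 0.1404]
tool_rot: [-2.974, 1.011, 0.004]
contact_force: [0.1, -0.2, -0.3]
opening: 0.0855
grip_force: 0.0
t: 24.65
tool_pos: [0.5739, -0.3816, 0.1424]
tool_rot: [-2.977, 1.005, -0.0]
contact_force: [-0.1, -0.1, 0.6]
opening: 0.0853
grip_force: 0.0
  0 249  195  242  248  116   88   76   66   68   83   83  149* 124  122  115  121  121  121  121  116 
 15 252  242  224  252  173  102   80   69   68   98  134* 105  118  118  115  114  118  122  124  128 
 30 253  245  200  248  249  127   79   70  111* 136  123  109  105  104  105  109  112  124  127  131 
 45 253  252  218  239  251  135   91   75   63   98  104  103  113  115  113  113   98  103  108  113 
 60 252  251  234  231  250  247  147   70   63   94  104  107  116  104   95   98  101  106  116  119 
 75 252  252  249  202  242  237  142   91   71  107  105  100  100  112  124  125  104  104  118  126 
 90  83   82   83  100  154  249  192  102   76  
[... 1255 characters left out ...]
8* 220* 218* 157* 111  113  131  125  101  107 
285 244  233  251  121   93   88   79   74   72  119  227* 221* 220* 199* 122  107  108  116  121  109 
300 208  231  248  197   96   90   84   79   73   81  195* 227* 230* 221* 116  108  126  124  116  110 
315 208  232  250  215   95   81   74   65   67   73  121* 173* 172* 162* 129* 102   99  103  124  127 
330 212  228  252  241   94   79   72   68   63   70  106  157* 178* 157* 115  119  121  117  112  106 
345 236  219  250  241  102   87   75   66   65   72   88  168* 163* 119  120  119  111  116  111  101 
shift [0.0014 0.0016 0.0024] yaw -37.3 turn [-0. -0. -0.] pos [ 0.5738 -0.3819  0.1424] F [ 0.8 -0.2 -0.1] op 0.0856 grip 0.0 t 24.7
```

Tin centre is about (0.573,-0.383), found from its bright lid ring. Descending open, settling, then gripping.

```bash
python3 -m jog '[[[0,0.0013,0.04],[0,0,0]],[[0,0.0013,0.075],[0,0,0]],[[0,0.0013,0.1],[0,0,0]],[[0,0.0013,0.115],[0,0,0]],[[0,0.0013,0.122],[0,0,0]]]' 1
python3 -m jog '[[[0,0,0],[0,0,0]],[[0,0,0],[0,0,0]],[[0,0,0],[0,0,0]],[[0,0,0],[0,0,0]],[[0,0,0],[0,0,0]]]'
python3 go.py .5728 -.3828 .011 -37.3
```

```text
t: 25.2
tool_pos: [0.5721, -0.3827, 0.0184]
tool_rot: [-2.975, 1.006, 0.004]
contact_force: [-0.9, 0.6, 0.5]
opening: 0.0853
grip_force: 0.0
t: 25.7
tool_pos: [0.5732, -0.3838, 0.0212]
tool_rot: [2.976, -1.006, 0.002]
contact_force: [0.2, -0.7, -0.9]
opening: 0.0852
grip_force: 0.0
shift [-0.001  -0.0005  0.0102] yaw -37.4 turn [ 0.    -0.001 -0.001] pos [ 0.5732 -0.3838  0.0212] F [ 0.2 -0.7 -0.9] op 0.0852 grip 0.0 t 25.7
```

```bash
python3 -m jog '[[[-0.0008,-0.0005,0.005],[0,0,0]],[[-0.0008,-0.0005,0.009],[0,0,0]],[[-0.0008,-0.0005,0.009],[0,0,0]],[[-0.0008,-0.0005,0.009],[0,0,0]],[[-0.0008,-0.0005,0.009],[0,0,0]]]'
python3 -m jog '[[[0,0,0],[0,0,0]],[[0,0,0],[0,0,0]],[[0,0,0],[0,0,0]],[[0,0,0],[0,0,0]],[[0,0,0],[0,0,0]]]' 0.65 25
python3 go.py .637 -.207 .08 -37.3
```

```text
t: 26.2
tool_pos: [0.5725, -0.3826, 0.0112]
tool_rot: [-2.976, 1.006, -0.0]
contact_force: [0.6, -1.0, -0.1]
opening: 0.0854
grip_force: 0.0
t: 26.7
tool_pos: [0.5728, -0.3828, 0.0119]
tool_rot: [2.976, -1.006, 0.001]
contact_force: [-1.3, 1.3, 4.3]
opening: 0.0619
grip_force: 26.8
shift [-0.0556 -0.1787 -0.0681] yaw -37.4 turn [-0.    -0.001 -0.001] pos [ 0.5728 -0.3828  0.0119] F [-1.3  1.3  4.3] op 0.0619 grip 26.8 t 26.7
```

```bash
python3 -m jog '[[[0,0,-0.01],[0,0,0]],[[0,0,-0.03],[0,0,0]],[[0,0,-0.05],[0,0,0]],[[0,0,-0.05],[0,0,0]]]'
python3 -m jog '[[[-0.011,-0.034,0],[0,0,0]],[[-0.022,-0.07,0],[0,0,0]],[[-0.034,-0.11,0],[0,0,0]],[[-0.046,-0.15,0],[0,0,0]],[[-0.0554,-0.1794,0],[0,0,0]]]'
python3 -m jog '[[[0,0,0],[0,0,0]],[[0,0,0],[0,0,0]],[[0,0,0],[0,0,0]],[[0,0,0],[0,0,0]],[[0,0,0],[0,0,0]]]'
cat > lr.py <<'E'
from h import *
im,K,D,C=grab('wrist','raw13.png');hsv=cv2.cvtColor(im,cv2.COLOR_BGR2HSV)
m=cv2.inRange(hsv,(2,70,30),(25,255,255));w=np.zeros_like(m);a=np.linspace(0,6.28,40)
cv2.fillPoly(w,[proj(np.c_[.6378+.047*np.cos(a),-.2066+.047*np.sin(a),0*a+.008],K,D,C).astype(np.int32)],255);m&=w
k,l,st,c=cv2.connectedComponentsWithStats(m);j=1+np.argmax(st[1:,4]);P=np.argwhere(l==j)[:,::-1];W=ray(P,.007,K,D,C)[:,:2]
# outer arc points: per-angle max radius about guess, least-squares circle r=44
c0=np.array([.6378,-.2066]);d=W-c0;t=np.round(np.degrees(np.arctan2(d[:,1],d[:,0]))/6);r=np.hypot(*d.T)
A=[W[t==u][r[t==u].argmax()] for u in set(t) if r[t==u].max()>.038]
A=np.array(A);from scipy.optimize import least_squares as ls
f=ls(lambda p:np.hypot(*(A-p[:2]).T)-p[2],[*c0,.043],loss='soft_l1',f_scale=.0005);print('rest',f.x,len(A))
E
python3 lr.py; python3 go.py .6378 -.2066 .013 -37.3
```

```text
t: 27.1
tool_pos: [0.5743, -0.3841, 0.065]
tool_rot: [2.974, -1.006, 0.009]
contact_force: [1.2, -0.6, 0.3]
opening: 0.0623
grip_force: 27.4
t: 27.6
tool_pos: [0.6372, -0.2038, 0.0598]
tool_rot: [-2.976, 1.005, 0.003]
contact_force: [0.8, -0.3, -0.8]
opening: 0.0618
grip_force: 27.5
t: 28.1
tool_pos: [0.637, -0.2074, 0.0611]
tool_rot: [2.975, -1.009, -0.0]
contact_force: [-0.1, 0.4, -0.2]
opening: 0.0619
grip_force: 27.5
rest [ 0.63789911 -0.20689714  0.04265191] 35
shift [ 0.0002 -0.001   0.0482] yaw -37.4 turn [ 0.    -0.    -0.003] pos [ 0.637  -0.2073  0.0612] F [-0.5 -0.1 -1.4] op 0.0615 grip 27.5 t 28.15
```

```bash
python3 -m jog '[[[0,-0.001,0.015],[0,0,0]],[[0,-0.001,0.03],[0,0,0]],[[0,-0.001,0.04],[0,0,0]],[[0,-0.001,0.045],[0,0,0]],[[0,-0.001,0.045],[0,0,0]]]'
python3 -m jog '[[[0,0,0],[0,0,0]],[[0,0,0],[0,0,0]],[[0,0,0],[0,0,0]],[[0,0,0],[0,0,0]]]'
python3 -m jog '[[[0,0,0.001],[0,0,0]],[[0,0,0.001],[0,0,0]],[[0,0,0.002],[0,0,0]],[[0,0,0.002],[0,0,0]],[[0,0,0.002],[0,0,0]]]'
python3 go.py .6378 -.2068 .012 -37.3
```

```text
t: 28.65
tool_pos: [0.6368, -0.2051, 0.0143]
tool_rot: [-2.976, 1.006, 0.005]
contact_force: [0.5, 0.3, -0.1]
opening: 0.062
grip_force: 27.5
t: 29.05
tool_pos: [0.6383, -0.2057, 0.0169]
tool_rot: [2.976, -1.006, 0.002]
contact_force: [0.3, 0.3, -0.7]
opening: 0.0622
grip_force: 27.5
t: 29.55
tool_pos: [0.6378, -0.2055, 0.0141]
tool_rot: [-2.976, 1.006, 0.0]
contact_force: [-0.9, 0.2, -0.1]
opening: 0.0616
grip_force: 27.5
shift [0.0007 0.001  0.0021] yaw -37.4 turn [ 0.     0.    -0.001] pos [ 0.6378 -0.2055  0.0141] F [-0.9  0.2 -0.1] op 0.0616 grip 27.5 t 29.55
```

```bash
python3 -m jog '[[[0.0007,0.001,0.001],[0,0,0]],[[0.0007,0.001,0.001],[0,0,0]],[[0.0007,0.001,0.001],[0,0,0]]]'
python3 -m jog '[[[0,0,0.001],[0,0,0]],[[0,0,0.001],[0,0,0]],[[0,0,0.001],[0,0,0]]]'
python3 -m jog '[[[0,0,0.001],[0,0,0]],[[0,0,0.001],[0,0,0]],[[0,0,0.001],[0,0,0]]]'
```

```text
t: 29.85
tool_pos: [0.6378, -0.2069, 0.0132]
tool_rot: [2.976, -1.007, -0.0]
contact_force: [-0.3, -0.3, 0.0]
opening: 0.0622
grip_force: 27.5
t: 30.15
tool_pos: [0.6378, -0.2068, 0.0121]
tool_rot: [-2.976, 1.006, 0.0]
contact_force: [0.6, -0.2, -0.0]
opening: 0.062
grip_force: 27.5
t: 30.45
tool_pos: [0.638, -0.2068, 0.0119]
tool_rot: [2.976, -1.006, 0.0]
contact_force: [-3.1, 1.4, 5.3]
opening: 0.062
grip_force: 27.7
```

Contact. Releasing and withdrawing, then a check of all pieces.

```bash
python3 -m jog '[[[0,0,-0.001],[0,0,0]],[[0,0,-0.001],[0,0,0]]]'
python3 -m jog '[[[0,0,0],[0,0,0]],[[0,0,0],[0,0,0]],[[0,0,0],[0,0,0]],[[0,0,0],[0,0,0]],[[0,0,0],[0,0,0]]]' 1
python3 -m jog '[[[0,0,-0.015],[0,0,0]],[[0,0,-0.045],[0,0,0]],[[0,0,-0.09],[0,0,0]],[[-0.01,0,-0.13],[0,0,0]],[[-0.02,0,-0.16],[0,0,0]]]'
python3 -m jog '[[[-0.02,0.02,-0.03],[0,0,0]],[[-0.05,0.04,-0.05],[0,0,0]],[[-0.05,0.04,-0.05],[0,0,0]],[[-0.05,0.04,-0.05],[0,0,0]],[[-0.05,0.04,-0.05],[0,0,0]]]'
python3 - <<'E'
from h import *
im,K,D,C=grab('wrist','raw14.png')
hsv=cv2.cvtColor(im,cv2.COLOR_BGR2HSV);g=hsv[...,2]
for n,c0,z in (('tin',(.6378,-.2068),.031),('rim',(.6378,-.2068),.010)):
  for t in range(0,360,45):
    r=np.arange(.022,.054,.002);P=np.c_[c0[0]+r*np.cos(np.radians(t)),c0[1]+r*np.sin(np.radians(t)),0*r+z]
    p=proj(P,K,D,C).round().astype(int)
    print(n,t,' '.join('%3d%s'%(g[y,x],'*' if hsv[y,x,1]>90 else ' ') if 0<=y<384 and 0<=x<512 else '---' for x,y in p))
im,*v=grab('top');s,*u=grab('side')
a=cv2.resize(im[150:262,120:400],(800,320),interpolation=cv2.INTER_CUBIC);b=cv2.resize(s[110:320,150:360],(280,280),interpolation=cv2.INTER_CUBIC)
o=np.zeros((600,800,3),np.uint8);o[:320]=a;o[320:,:280]=b
w=cv2.imread('pics/raw14.png');o[320:,300:673]=cv2.resize(w,(373,280));cv2.imwrite('pics/fin.png',o)
E
python3 go.py .6 -.2 .2
```

```text
t: 30.65
tool_pos: [0.638, -0.2068, 0.012]
tool_rot: [2.976, -1.006, 0.001]
contact_force: [0.4, 0.5, 0.4]
opening: 0.062
grip_force: 27.6
t: 31.15
tool_pos: [0.6379, -0.2068, 0.0122]
tool_rot: [2.976, -1.006, 0.0]
contact_force: [-0.1, -0.6, 0.2]
opening: 0.0853
grip_force: 0.0
t: 31.65
tool_pos: [0.623, -0.1951, 0.1772]
tool_rot: [2.975, -1.006, 0.008]
contact_force: [-0.4, 0.1, -0.1]
opening: 0.0854
grip_force: 0.0
t: 32.15
tool_pos: [0.5581, -0.196, 0.2218]
tool_rot: [-2.976, 1.006, 0.001]
contact_force: [-0.1, 0.4, 0.2]
opening: 0.0855
grip_force: 0.0
tin 0 191  192  172  181   72   70  180* 152* 154  150  191   43   42   42   40   40 
tin 45 250  250  236  247   84  127* 169* 164* 223  250  189   56   57   57   56   65 
tin 90  80   78  140  235   89  203* 218* 218* 215  223  242   74   63   63   66   65 
tin 135  85   79  151  217   81  233* 252* 223* 231* 200  233  221   60   59   60   61 
tin 180  79   80  180  190   81  151* 186* 207* 229* 222* 227  252  162   57   56   57 
tin 225  78   79  155  216   82  104  223* 232* 203* 229* 230* 197  251   58   61   59 
tin 270 250  
[... 287 characters left out ...]
84   74  175* 167* 154  238  246  150   56   56 
rim 90  80   78   80   82  215  234   94  173* 216* 213* 212  196  240   97   62   62 
rim 135  92   78   87  213  221   84  220* 250* 247* 216* 209  231  246  148   58   59 
rim 180  78   86  170  201   82   80  178* 173* 190* 196* 198  227  253  109   58   58 
rim 225  78   93  234   89   82  104  223* 226* 218* 229* 230* 205  251   58   58   58 
rim 270 250  250  183  245   79   95  248* 252* 246* 237* 232* 222  250  123   58   57 
rim 315 249  250  248  223  229   79  138* 158* 236* 242* 194* 226  250   48   51   51 
shift [ 0.0359 -0.0222  0.0208] yaw -37.4 turn [nan] pos [ 0.5581 -0.1959  0.2208] F [0.8 0.8 0.1] op 0.0856 grip 0.0 t 32.3
```

View pics/fin.png

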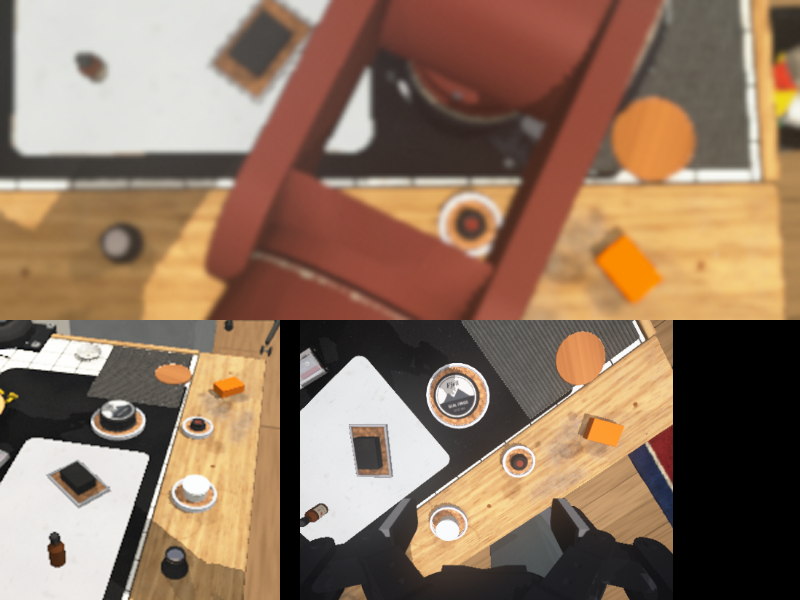

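The view shows all four pieces upright and centred in their rests: cup (519,461), pot (449,523), carton (368,452), tin (457,394). The loupe and the bottle are where they stood, and the arm is clear of everything.

```bash
python3 -c "
from station import job
print(job.finish_job())"
```

```text
the job is handed in; nothing more can be done
None
```

The job is handed in after about 32 s of robot time. The cup, pot, carton and tin each stand upright, released and centred to within about 2 mm on their rests, and the loupe and oil bottle were not touched.

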